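# Hang the scenery caddy on the railway board and put the green paint pot in it

## Robot

A 6-joint arm with a two-finger parallel gripper is mounted at the origin on the work surface. World frame = base frame: x ahead of the robot, y to its left, z up, the work surface at z = 0. Lengths are in m, angles in rad, forces in N, time in s.
With the tool pointing down it reaches from about 0.35 to 0.975 m from the base axis. Payload 17.4 kg.
Tool frame: the origin (TCP) lies midway between the tips of the shut fingers; the grasp point (between the pads) lies 19 mm behind it (bot.grasp_offset is the distance from the TCP to the grasp point, in m); z points along the fingers, x is the direction in which the jaws open and shut, and the axes are right-handed (so a half turn about z gives the same grasp; the last joint's range is limited). The gripper opens to 85 mm and grips with 20 to 120 N. Pads are 22 mm wide; open, the fingers measure 114 mm over their backs; the gripper's body (76 mm by 85 mm) begins 54 mm behind the grasp point. The pads swing forward as they close: fully open they stand 13 mm farther back than shut.
Start: joints at [-1.381, 0.116, 1.442, -0, 1.584, -0.038], TCP at [0.152, -0.658, 0.231] pointing down, gripper open.
Joint ranges: [-2.83, 2.83], [-0.83, 2.19], [0.07, 2.5], [-1.14, 4.28], [0.01, 3], [-2.97, 2.97]. Speed limits (rad/s): [1.89, 1.89, 2.22, 3.14, 3.14, 3.14].

## Interface

Orientations are given as a unit quaternion [x, y, z, w].
In Python, from bench import bot gives the robot as it stands.
- The arm moves only by the tool arm_command, never from a script. Its argument "targets" is a list of rows, each a list of 3 entries, a list of its own where there are three numbers: the opening, from 0 (shut) to 1 (fully open), then the shift along the tool's x, y, z in m, then the turn, a rotation vector about the tool's x, y, z in rad. A call has 1 to 10 rows; each row shifts and turns the pose as measured when the row begins, along the tool's axes as they then stand; what a row does not reach is not made up. A row lasts 1/10 s, in which the tool goes at most 50 mm and 8.59 degrees, less where a joint would pass 70% of its speed; a pose out of reach is approached as far as the arm can. A call with a gripper value outside its range is refused whole. The fingers move at their own pace and stop on an object; "newtons" is the grip in N (left out, the last holds). Time passes only in rows, so rows that do not move let the fingers close. It gives the time, the measured TCP pose, the force and the opening at its end, in the units of the state.
- bot.get_obs(): the state, without advancing time (a new reading comes with each control period).
- bot.grab_frame(name): name is "scene" or "top"; returns a dict with "frame" (384x512x3 uint8, blue, green, red), "fx", "fy", "cx", "cy" (pixels), "distortion" ([k1, k2, p1, p2, k3] as OpenCV has them; the pictures are not rectified), "rvec" (rotation vector, rad) and "tvec" (3), from world to camera coordinates, as OpenCV has them. Camera axes: x right, y down, z forward; pixel columns grow to the right and rows downward; lengths in m; the calibration is good to about 2 mm. A picture is of the moment at which its call begins. There is no depth.
- bot.sign_off(): hands the job in, once; it reports no verdict.
The state is a dict: "t": time; "joint_positions": joint angles; "qd": joint speeds; "joint_torque": joint torques, N m; "tcp_pos": TCP position; "tcp_rot": TCP orientation; "force": force on the tool from outside, world axes, zero at the start; "torque": the same for the moment, N m; "finger_gap": finger opening in m.
Only numpy, scipy, OpenCV 4.12 (cv2) and the standard library are available. Lean on these libraries where they do the work, as an engineer would, in place of code of your own. Each camera call takes 0.05 s, during which the arm holds its last target.

## Task

Hang the empty red caddy on the headed pin in the front face of the model railway board: slide the open slot of its back plate sideways over the pin, with the plate between the board and the pin's head, and let it down so that the pin sits at the top of the slot's inner end and the caddy hangs there by itself. Then stand the green paint pot upright in the middle compartment of the hanging caddy and let go. Leave the yellow and blue pots, the mug and the loose model house where they are.

Things in the scene. Friction and masses are not known exactly. Their poses are not given: they have to be found in the camera images.
- caddy: Red metal caddy, 0.26-0.44 kg: a tray with an upright back plate. Origin: underside of the plate, mid-width, mid-thickness; x along plate, z up, tray to -y. Plate 5 mm thick, 100 mm wide to z = 112 mm, then a 60 mm wide tab to z = 148. Tray x -80 to 80, y -2.5 to -110 mm, floor 4 mm thick, 3 mm walls to z = 28, inner wall y -34 to -37; two dividers make three compartments in a row along x.
- caddy_grip (a point): On the caddy plate's tab, 18 mm below its top edge and 130 mm above the underside, mid-thickness: grip here from above, across the 5 mm thickness (y). Axes as the caddy's.
- caddy_seat (a point): Where an 8 mm pin's axis lies when the caddy hangs: 80 mm above the underside, x = y = 0 of the caddy. Through-slot in the plate: level channel z 52 to 70 mm, open at the plate's +x edge (x = 50), running in to x = -7.5; its inner end (x -7.5 to 7.5) rises as a pocket to z = 84. The caddy moves to its own +x over the pin, then down. Pin mid-channel: 19 mm below this point.
- caddy_cell (a point): On the caddy: centre of the floor of its middle compartment (70 x 70 mm inside, walls 24 mm above this floor), 72 mm to -y of the back plate, 4 mm above the underside. The plate rises 144 mm above this floor: with fingers spread along the caddy's x they stay clear of it. Axes as the caddy's.
- railboard: Fixed model railway board: box 460 long (x -210 to 250), 400 deep (y 0 to 400), 150 mm high; flat track, up to 156, within 250 mm of the front, then houses and a sky panel to 232. Origin: on the table at the foot of its front face (plane y = 0, looks to -y), below the pin. x along the face, z up. The caddy hangs with its x along the board's x, plate parallel to the face, after moving to the board's +x.
- pin (a point): Steel pin, 8 mm in diameter, 135 mm above the table, standing out to -y from the board's front face, with a brass head 24 mm in diameter and 4 mm thick. 14 mm of pin are free between face and head; this point is on its axis in the middle of those 14 mm. Axes as the board's.
- green_pot: Closed round paint pot with green band and green lid, 54 mm in diameter, 92 mm tall, 0.13 to 0.25 kg. Origin: centre of its underside, z up.
- yellow_pot: Bystander: the same pot in yellow. Origin: centre of its underside.
- blue_pot: Bystander: the same pot in blue. Origin: centre of its underside.
- mug: Bystander: white mug, 80 mm in diameter, 90 mm tall. Origin: centre of its underside.
- loose_house: Bystander: loose brick model house, 110 x 70 mm, about 95 mm tall. Origin: centre of its underside.

How it is judged:
On the way, in this order (a step that is already met when the one before it is completed fails the run):
1. the caddy hangs by its slot on the pin, let go and still (distance between caddy_seat and pin below 0.011 m and angle between caddy's own z axis and vertical below 0.28 rad and contact force between the fingers and caddy below 0.2 N and linear speed of caddy below 0.03 m/s), for 0.3 s.
2. the green pot stands in the middle compartment of the hanging caddy (distance between caddy_seat and pin below 0.011 m and angle between caddy's own z axis and vertical below 0.28 rad and x of green_pot in the frame of caddy_cell between -0.015 and 0.015 m and y of green_pot in the frame of caddy_cell between -0.015 and 0.015 m and z of green_pot in the frame of caddy_cell between -0.006 and 0.008 m and angle between green_pot's own z axis and vertical below 0.3 rad), for 0.2 s.
At the end, for the whole second after the job is handed in: Caddy hangs on the pin (caddy_seat within 11 mm of pin, upright to 0.28 rad); green pot stands on the floor of its middle compartment (15 mm of the middle each way, under 8 mm above the floor, upright to 0.3 rad); both released, under 0.03 m/s (all of step 2 and contact force between the fingers and caddy below 0.2 N and linear speed of each of caddy, green_pot below 0.03 m/s and contact force between the fingers and green_pot below 0.2 N); the robot touches nothing.
It fails at once if the yellow pot was moved more than 30 mm (distance of yellow_pot from where it was at the start of the episode above 0.03 m).
It fails at once if the blue pot was moved more than 30 mm (distance of blue_pot from where it was at the start of the episode above 0.03 m).
It fails at once if the mug was moved more than 30 mm (distance of mug from where it was at the start of the episode above 0.03 m).
It fails at once if the loose house was moved more than 30 mm (distance of loose_house from where it was at the start of the episode above 0.03 m).
It also fails if it takes over 66 s, if anything falls off the work surface, if the arm or the gripper's body presses on something with over 40 N, if the wrist force passes 120 N, or if a joint passes its speed limit or range.

## Working session

There is one attempt and no reset: what is moved stays moved. The work goes in short steps, Python scripts to look and compute and a tool call to move; the robot and the scene stay as the last step left them, time stands still between calls to the robot, and variables do not carry over. Pictures are saved under pics/ and viewed, and the job is handed in when it is done.

Besides the shell and the picture viewer there is one more tool, called after "Call:" as name(argument=value, ...), one argument or row to a line, values as JSON. arm_command: Moves the arm, as the interface text tells. Its arguments: {"type":"object","properties":{"targets":{"type":"array","items":{"type":"array"}},"newtons":{"type":"number"}},"required":["targets"]}

```bash
ls; mkdir -p pics; python3 - <<'E'
from bench import bot
import cv2
print(bot.get_obs(), bot.grasp_offset)
for n in ("scene","top"):
    f=bot.grab_frame(n); cv2.imwrite(f"pics/{n}0.png",f["frame"])
    print(n,{k:v for k,v in f.items() if k!="frame"})
E
```

```text
pics
{'t': 0.0, 'joint_positions': array([-1.38083647e+00,  1.16493757e-01,  1.44223550e+00,  1.90008146e-05,
        1.58401644e+00, -3.78173727e-02]), 'qd': array([ 0.00147288,  0.00066092, -0.00033436, -0.0011292 , -0.00117859,
       -0.00113257]), 'joint_torque': array([-2.87298550e-03, -7.31988215e+01, -6.32488990e+01, -1.45706904e-04,
        6.21992876e-03,  2.19798324e-05]), 'tcp_pos': array([ 0.15237413, -0.65738819,  0.23057542]), 'tcp_rot': array([ 7.82883308e-01, -6.22168300e-01, -4.31278191e-04, -3.82710815e-04]), 'force': array([0.62325077, 0.25072379, 0.72773437]), 'torque': array([-0.01410923,  0.01081963,  0.01975484]), 'finger_gap': 0.08572819279069283} 0.0187
scene {'fx': 385.4889814855386, 'fy': 385.4889814855386, 'cx': 257.5227687896929, 'cy': 192.90384246976106, 'distortion': array([-0.1219799,  0.       ,  0.       ,  0.       ,  0.       ]), 'rvec': array([ 1.80832071,  1.72251068, -0.70738027]), 'tvec': array([ 0.02283615, -0.35360841,  1.36634709])}
top {'fx': 428.32207679669784, 'fy': 428.32207679669784, 'cx': 258.46090544149445, 'cy': 185.22766969235138, 'distortion': array([-0.09277908,  0.        ,  0.        ,  0.        ,  0.        ]), 'rvec': array([ 2.150475  , -2.13092615,  0.11211419]), 'tvec': array([-0.03006697,  0.6302614 ,  1.04698704])}
```

View pics/scene0.png

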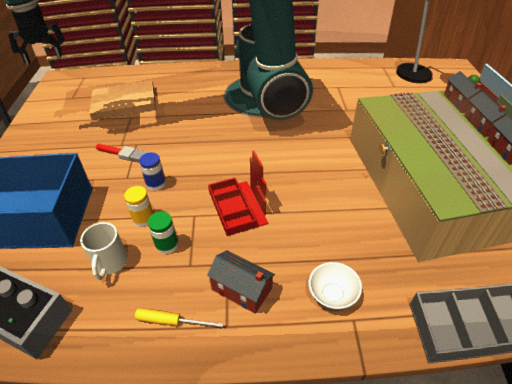

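View pics/top0.png

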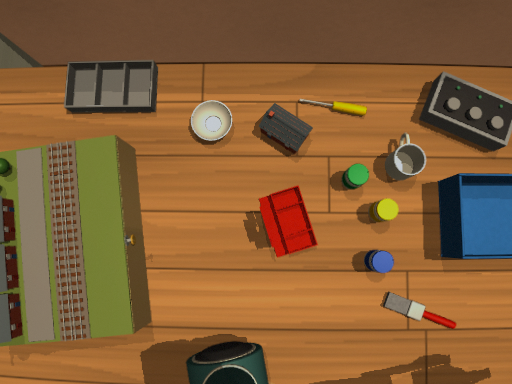

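```bash
cat > h.py <<'E'
import numpy as np, cv2
from bench import bot
from scipy.spatial.transform import Rotation as R
def cam(f):
    K=np.array([[f["fx"],0,f["cx"]],[0,f["fy"],f["cy"]],[0,0,1]]);return K,np.array(f["distortion"]),np.array(f["rvec"],float),np.array(f["tvec"],float)
def ray(f,uv):
    K,d,r,t=cam(f);M=cv2.Rodrigues(r)[0]
    n=cv2.undistortPoints(np.array(uv,float).reshape(-1,1,2),K,d).reshape(-1,2)
    D=np.c_[n,np.ones(len(n))]@M   # = M^T n
    return -M.T@t, D
def onz(f,uv,z):
    C,D=ray(f,uv);return C+D*((z-C[2])/D[:,2])[:,None]
def tri(fa,ua,fb,ub):
    Ca,Da=ray(fa,ua);Cb,Db=ray(fb,ub);o=[]
    for a,b in zip(Da,Db):
        s=np.linalg.lstsq(np.c_[a,-b],Cb-Ca,rcond=None)[0]
        p,q=Ca+a*s[0],Cb+b*s[1];o.append(np.r_[(p+q)/2,np.linalg.norm(p-q)])
    return np.array(o)
def proj(f,P):
    K,d,r,t=cam(f);return cv2.projectPoints(np.array(P,float).reshape(-1,1,3),r,t,K,d)[0].reshape(-1,2)
def crop(f,x0,y0,w,h,k,name):
    cv2.imwrite("pics/"+name,cv2.resize(f["frame"][y0:y0+h,x0:x0+w],None,fx=k,fy=k,interpolation=cv2.INTER_CUBIC))
E
python3 - <<'E'
from h import *
s=bot.grab_frame("scene");t=bot.grab_frame("top")
import pickle;pickle.dump((s,t),open("f0.pkl","wb"))
crop(s,200,140,80,100,6,"sc1.png");crop(t,250,170,80,100,6,"tc1.png")
crop(s,360,120,60,60,8,"sp1.png");crop(t,100,210,60,60,8,"tp1.png")
a=np.hstack([cv2.imread("pics/sc1.png")[:480],cv2.imread("pics/sp1.png")[:,:300]]);
E
```

```text
(no output)
```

View pics/sc1.png

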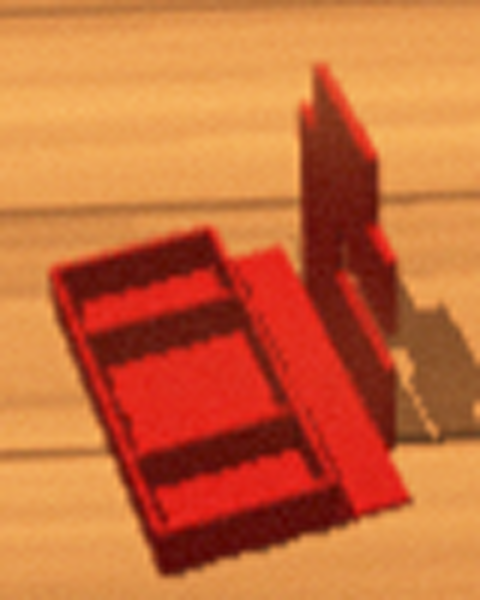

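View pics/tc1.png

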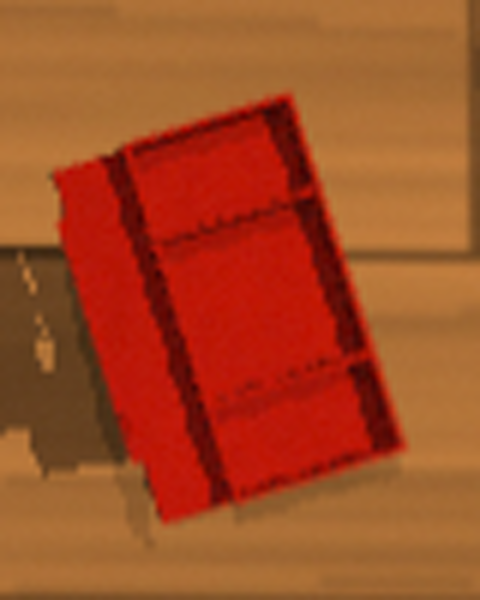

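View pics/sp1.png

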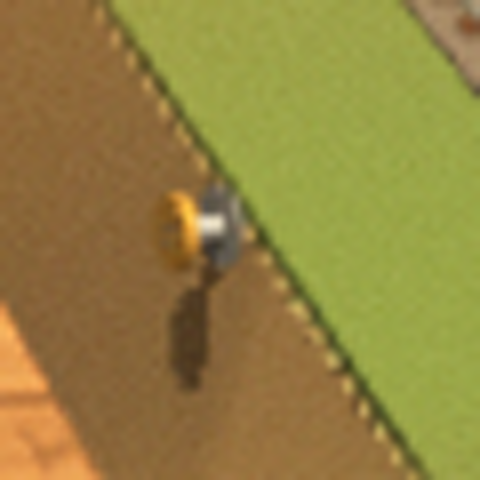

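View pics/tp1.png

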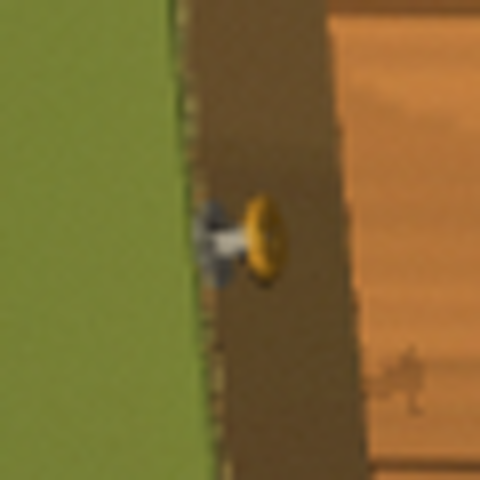

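```bash
cat > m0.py <<'E'
from h import *
import pickle
s,t=pickle.load(open("f0.pkl","rb"))
def uc(p,x0,y0,k): return (np.array(p,float)+.5)/k-.5+[x0,y0]
tc=uc([(290,96),(406,450),(121,150),(233,502)],250,170,6)
W=onz(t,tc,.028)
L=np.array([[80,-110],[-80,-110],[80,-34],[-80,-34]])/1000
def fit(L,W):
    a,b=L.mean(0),W.mean(0);X=((L-a)@np.c_[[1,0],[0,1]]);Y=W-b
    th=np.arctan2((X[:,0]*Y[:,1]-X[:,1]*Y[:,0]).sum(),(X*Y).sum())
    c,s_=np.cos(th),np.sin(th);Rm=np.array([[c,-s_],[s_,c]]);o=b-Rm@a
    return th,o,W-(L@Rm.T+o)
th,o,res=fit(L,W[:,:2]);print("caddy yaw",np.degrees(th),th,"origin",o,"res mm",res*1000)
sc=uc([(54,270),(163,535),(340,487),(214,230)],200,140,6)
L2=np.array([[-80,-110],[80,-110],[80,-34],[-80,-34]])/1000
W2=onz(s,sc,.028);th2,o2,res2=fit(L2,W2[:,:2]);print("scene",np.degrees(th2),o2,res2*1000)
tb=uc([(320,66),(376,157)],200,140,6);print("tab top",onz(s,tb,.148))
# pin
print("pin tri",tri(s,uc([(212,226)],360,120,8),t,uc([(232,241)],100,210,8)))
print("pin z135 top",onz(t,uc([(232,241)],100,210,8),.135),"scene",onz(s,uc([(212,226)],360,120,8),.135))
# board edge
hsv=cv2.cvtColor(t["frame"],cv2.COLOR_BGR2HSV)
m=(hsv[...,0]>28)&(hsv[...,0]<50)&(hsv[...,1]>90)&(hsv[...,2]>70)
pts=[]
for r in range(145,326,4):
    c=np.where(m[r,80:145])[0]
    if len(c):pts.append((80+c.max()+.5,r))
P=onz(t,pts,.150)[:,:2]
q=np.polyfit(P[:,0],P[:,1],1);rr=P[:,1]-np.polyval(q,P[:,0]);k=abs(rr)<.004;q=np.polyfit(P[k,0],P[k,1],1)
print("edge y=%.4f x + %.4f"%tuple(q),"yaw deg",np.degrees(np.arctan(q[0])),rr.std(),k.sum(),len(k))
hs=cv2.cvtColor(s["frame"],cv2.COLOR_BGR2HSV)
m=(hs[...,0]>28)&(hs[...,0]<50)&(hs[...,1]>90)&(hs[...,2]>70)
pts=[]
for r in range(110,236,4):
    c=np.where(m[r,340:470])[0]
    if len(c):pts.append((340+c.min()-.5,r))
P=onz(s,pts,.150)[:,:2];q=np.polyfit(P[:,0],P[:,1],1);rr=P[:,1]-np.polyval(q,P[:,0]);k=abs(rr)<.004;q=np.polyfit(P[k,0],P[k,1],1)
print("scene edge",q,np.degrees(np.arctan(q[0])),k.sum(),len(k))
# pots: lids
for nm,lo,hi in (("green",50,85),("yellow",22,33),("blue",105,130)):
  for f,n in((t,"t"),(s,"s")):
    h=cv2.cvtColor(f["frame"],cv2.COLOR_BGR2HSV)
    mm=((h[...,0]>=lo)&(h[...,0]<=hi)&(h[...,1]>120)&(h[...,2]>50)).astype(np.uint8)
    k,lab,st,ce=cv2.connectedComponentsWithStats(mm)
    for i in range(1,k):
        if 120<st[i,4]<900: print(nm,n,st[i],ce[i],onz(f,[ce[i]],.092)[0])
E
python3 m0.py
```

```text
caddy yaw 17.949768692706805 0.313282563659132 origin [ 0.52340583 -0.04496813] res mm [[-1.33472859 -0.31045015]
 [ 0.97724241  0.19428544]
 [-1.70892747 -0.48786344]
 [ 2.06641365  0.60402815]]
scene 17.844250430466733 [ 0.52418647 -0.04465907] [[-0.10748383  1.15605876]
 [-1.96254083  1.1419149 ]
 [ 0.37765588 -1.02023911]
 [ 1.69236877 -1.27773455]]
tab top [[ 0.49471314 -0.05522774  0.148     ]
 [ 0.54985068 -0.03602554  0.148     ]]
pin tri [[4.88308340e-01 2.72498776e-01 1.38608458e-01 3.41981060e-04]]
pin z135 top [[0.48827697 0.27352316 0.135     ]] scene [[0.4839334 0.2747816 0.135    ]]
edge y=0.1403 x + 0.2110 yaw deg 7.98821601566842 0.0007000467601741479 46 46
scene edge [0.13810191 0.21067741] 7.862920847995539 28 28
green t [347 164  22  21 358] [357.58100559 173.99441341] [ 0.65305881 -0.26602443  0.092     ]
green s [148 211  24  21 377] [159.32625995 221.37400531] [ 0.6563617 -0.2671496  0.092    ]
green s [153 233  23  17 226] [164.80088496 242.7699115 ] [ 0.7154294  -0.24807982  0.092     ]
yellow t [333 101  34  14 304] [349.31907895 107.71052632] [ 0.81971721 -
[... 179 characters left out ...]
0.56858505 -0.33624744  0.092     ]
yellow s [437  91  40  41 131] [455.54961832 108.52671756] [0.25010806 0.57873582 0.092     ]
yellow s [414  93  35  40 126] [429.8015873 109.9047619] [0.25706141 0.49034714 0.092     ]
yellow s [124 186  22  17 290] [134.66206897 193.70689655] [ 0.56826957 -0.33747952  0.092     ]
yellow s [135 309  44  15 453] [156.22516556 315.82560706] [ 0.88038376 -0.24528877  0.092     ]
blue t [372 251  21  21 369] [381.94579946 261.2195122 ] [ 0.44408867 -0.32077161  0.092     ]
blue s [140 153  19  15 211] [148.74881517 159.34597156] [ 0.44577628 -0.32271927  0.092     ]
blue s [144 173  20  14 179] [153.55307263 179.83240223] [ 0.52331653 -0.29886741  0.092     ]
```

```bash
cat >> h.py <<'E'
def goal(p,yawx,n=None):
    """tool down, jaw x at world yaw (deg); print shift and turn in tool axes"""
    o=bot.get_obs();M=R.from_quat(o["tcp_rot"])
    a=np.radians(yawx);X=np.array([np.cos(a),np.sin(a),0]);Z=np.array([0,0,-1.]);G=R.from_matrix(np.c_[X,np.cross(Z,X),Z])
    d=M.inv().apply(np.array(p)-o["tcp_pos"]);w=(M.inv()*G).as_rotvec()
    print("t %.2f"%o["t"],"pos",o["tcp_pos"].round(4),"shift",d.round(4),"rot",w.round(4),"gap",round(o["finger_gap"],4),"F",o["force"].round(1))
    return d,w
E
python3 -c "
from h import *
goal((.5235,-.045,.20),-72.1)"
```

```text
t 0.20 pos [ 0.1524 -0.6575  0.2309] shift [-0.5128 -0.4998  0.0312] rot [-0.      0.0007 -0.0846] gap 0.0856 F [ 0.5  0.5 -0.1]
```

Call:
arm_command(
  targets=[
    [1,[-0.034,-0.033,0],[0,0,-0.006]],
    [1,[-0.034,-0.033,0],[0,0,-0.006]],
    [1,[-0.034,-0.033,0],[0,0,-0.006]],
    [1,[-0.034,-0.033,0],[0,0,-0.006]],
    [1,[-0.034,-0.033,0],[0,0,-0.006]],
    [1,[-0.034,-0.033,0],[0,0,-0.006]],
    [1,[-0.034,-0.033,0],[0,0,-0.006]],
    [1,[-0.034,-0.033,0],[0,0,-0.006]],
    [1,[-0.034,-0.033,0],[0,0,-0.006]],
    [1,[-0.034,-0.033,0],[0,0,-0.006]],
  ],
)

```text
t: 1.2
tcp_pos: [0.3897, -0.2333, 0.2283]
tcp_rot: [0.799, -0.601, -0.001, -0.001]
force: [1.5, -0.6, 0.7]
finger_gap: 0.0855
```

```bash
python3 -c "
from h import *
goal((.5235,-.045,.20),-72.1)"
```

```text
t 1.20 pos [ 0.3897 -0.2333  0.2283] shift [-0.1436 -0.1808  0.029 ] rot [-0.0009  0.0035 -0.0309] gap 0.0855 F [ 1.5 -0.6  0.7]
```

Call:
arm_command(
  targets=[
    [1,[-0.028,-0.036,0],[0,0,-0.006]],
    [1,[-0.028,-0.036,0],[0,0,-0.006]],
    [1,[-0.028,-0.036,0.01],[0,0,-0.006]],
    [1,[-0.028,-0.036,0.01],[0,0,-0.006]],
    [1,[-0.02,-0.025,0.01],[0,0,-0.003]],
    [1,[0,0,0],[0,0,0]],
  ],
)

```text
t: 1.8
tcp_pos: [0.518, -0.0446, 0.1989]
tcp_rot: [0.809, -0.587, 0.0, -0.002]
force: [-0.2, 0.2, -0.2]
finger_gap: 0.0853
```

```bash
python3 -c "
from h import *
goal((.5235,-.045,.113),-72.1)"
```

```text
t 1.80 pos [ 0.518  -0.0446  0.1989] shift [ 0.0022 -0.0048  0.0859] rot [-0.0039  0.0017  0.0026] gap 0.0853 F [-0.2  0.2 -0.2]
```

Call:
arm_command(
  targets=[
    [1,[0.001,-0.0025,0.03],[-0.002,0.001,0.001]],
    [1,[0.001,-0.0025,0.03],[-0.002,0.001,0.001]],
    [1,[0,0,0.02],[0,0,0]],
    [1,[0,0,0.006],[0,0,0]],
    [1,[0,0,0],[0,0,0]],
  ],
)

```text
t: 2.3
tcp_pos: [0.5236, -0.0451, 0.1113]
tcp_rot: [0.809, -0.587, 0.001, 0.0]
force: [0.3, -0.6, 0.5]
finger_gap: 0.0856
```

```bash
python3 -c "
from h import *
goal((.5235,-.045,.113),-72.1)
s=bot.grab_frame('scene');t=bot.grab_frame('top')
crop(s,180,100,120,150,5,'sc2.png');crop(t,230,150,120,120,5,'tc2.png')"
```

```text
t 2.30 pos [ 0.5236 -0.0451  0.1113] shift [-0.0001  0.0001 -0.0017] rot [-0.0005 -0.0014  0.0026] gap 0.0856 F [ 0.3 -0.6  0.5]
```

View pics/sc2.png

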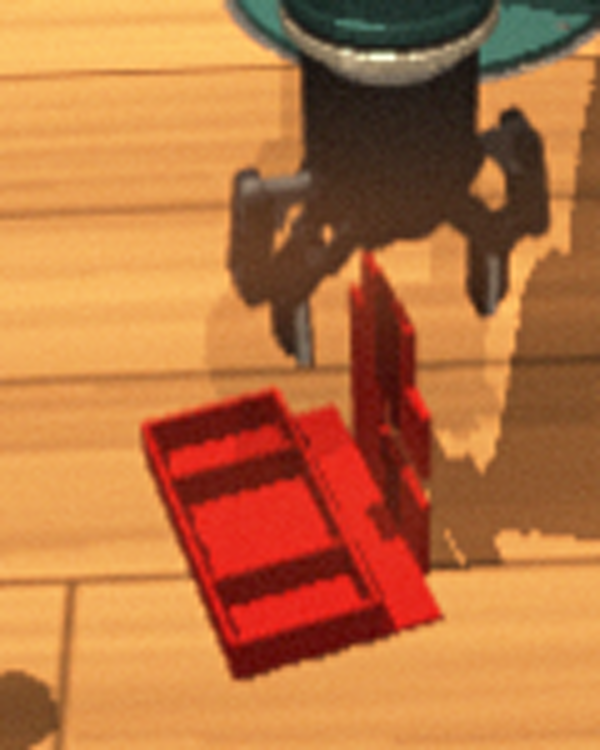

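The open jaws straddle the tab (crop pixels 300–490, tab about 385); I close on it now.

Call:
arm_command(
  targets=[
    [0.5,[0,0,-0.003],[0,0,0]],
    [0,[0,0,0],[0,0,0]],
    [0,[0,0,0],[0,0,0]],
    [0,[0,0,0],[0,0,0]],
    [0,[0,0,0],[0,0,0]],
    [0,[0,0,0],[0,0,0]],
  ],
  newtons=60,
)

```text
t: 3.0
tcp_pos: [0.5255, -0.0455, 0.1201]
tcp_rot: [0.809, -0.588, 0.004, -0.002]
force: [-0.2, 0.5, -2.7]
finger_gap: 0.0041
```

```bash
python3 -c "
from h import *
goal((.5235,-.045,.213),-82)"
```

```text
t 3.00 pos [ 0.5255 -0.0455  0.1201] shift [-0.0007  0.0011 -0.0929] rot [-0.0076 -0.0038  0.175 ] gap 0.0041 F [-0.2  0.5 -2.7]
```

Call:
arm_command(
  targets=[
    [0,[0,0,-0.01],[0,0,0]],
    [0,[0,0,-0.02],[0,0,0]],
    [0,[0,0,-0.03],[0,0,0]],
    [0,[0,0,-0.02],[0,0,0]],
    [0,[0,0,0],[0,0,0]],
    [0,[0,0,0],[0,0,0]],
  ],
)

```text
t: 3.6
tcp_pos: [0.5234, -0.045, 0.2021]
tcp_rot: [0.809, -0.588, 0.002, -0.001]
force: [0.4, 0.3, -3.7]
finger_gap: 0.0041
```

```bash
python3 -c "
from h import *
goal((.5235,-.045,.213),-82)
s=bot.grab_frame('scene');t=bot.grab_frame('top')
crop(s,180,80,120,150,5,'sc3.png');crop(t,230,150,120,120,5,'tc3.png')"
```

```text
t 3.60 pos [ 0.5234 -0.045   0.2021] shift [ 0.     -0.0001 -0.0109] rot [-0.0029 -0.0017  0.175 ] gap 0.0041 F [ 0.4  0.3 -3.7]
```

View pics/sc3.png

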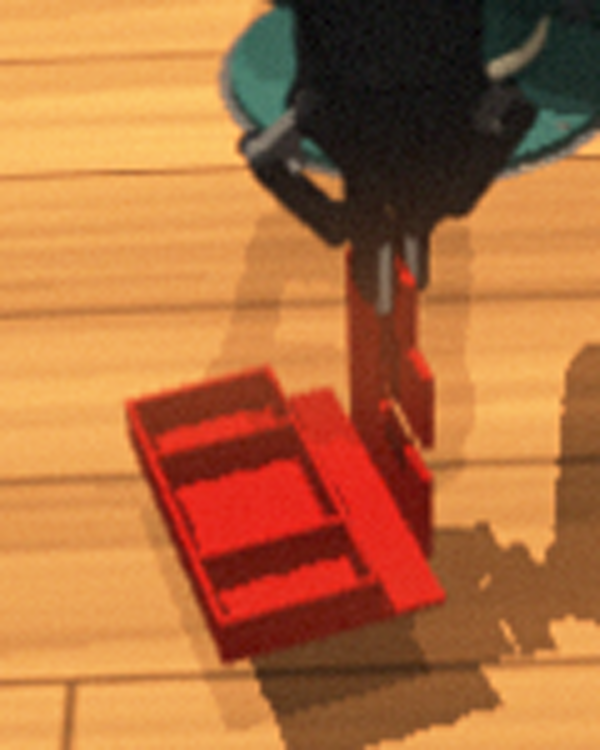

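View pics/tc3.png

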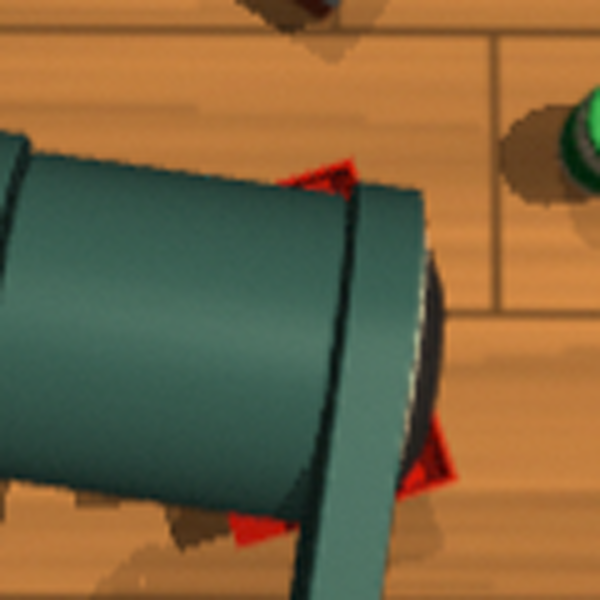

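```bash
cat >> h.py <<'E'
def uc(p,x0,y0,k): return (np.array(p,float)+.5)/k-.5+[x0,y0]
def pnp(f,L,uv,tilt=True):
    K,d,r,t=cam(f);L=np.array(L,float)/1000
    ok,rv,tv=cv2.solvePnP(L,np.array(uv,float),K,d,flags=cv2.SOLVEPNP_SQPNP)
    rv,tv=cv2.solvePnPRefineLM(L,np.array(uv,float),K,d,rv,tv)
    Mw=cv2.Rodrigues(r)[0];Rw=Mw.T@cv2.Rodrigues(rv)[0];p=Mw.T@(tv.ravel()-t)
    e=cv2.projectPoints(L,rv,tv,K,d)[0].reshape(-1,2)-uv
    print("caddy pos",p.round(4),"euler zyx deg",R.from_matrix(Rw).as_euler("ZYX",degrees=True).round(1),"err px",np.abs(e).max(1).round(1))
    return p,Rw
E
python3 - <<'E'
from h import *
s=bot.grab_frame("scene")
L=[(-80,-110,28),(-80,-34,28),(80,-110,28),(80,-34,28),(80,-2.5,4),(80,-110,0),(50,-2.5,52)]
uv=uc([(129,404),(271,370),(220,628),(388,582),(443,601),(228,661),(432,484)],180,80,5)
p,Rw=pnp(s,L,uv)
o=bot.get_obs();M=R.from_quat(o["tcp_rot"]);print("grip pt",p+Rw@[0,0,.13],o["tcp_pos"])
for dz in (.075,.08,.085,.09):
  c,q=np.cos(.3125),np.sin(.3125);Rm=np.array([[c,-q,0],[q,c,0],[0,0,1]])
  e=proj(s,(np.array(L)/1000)@Rm.T+[.5238,-.0448,dz])-uv
  print(dz,e.round(1).tolist())
E
```

```text
caddy pos [ 0.5153 -0.0454  0.0741] euler zyx deg [18.4 -0.  -1.9] err px [0.3 0.3 0.9 0.6 0.8 0.9 1. ]
grip pt [ 0.51380956 -0.04126723  0.20407548] [ 0.52322639 -0.04498436  0.2013459 ]
0.075 [[-0.3, 2.6], [0.4, 2.2], [0.4, 2.7], [-0.9, 2.9], [1.0, 2.7], [-0.3, 4.4], [-1.4, 2.7]]
0.08 [[-0.5, 1.1], [0.3, 0.7], [0.2, 1.2], [-0.9, 1.4], [1.0, 1.2], [-0.5, 3.0], [-1.4, 1.1]]
0.085 [[-0.7, -0.4], [0.2, -0.8], [0.1, -0.4], [-0.9, -0.1], [1.1, -0.2], [-0.7, 1.5], [-1.4, -0.5]]
0.09 [[-0.9, -2.0], [0.1, -2.4], [-0.1, -1.9], [-0.9, -1.7], [1.1, -1.7], [-0.8, 0.0], [-1.3, -2.1]]
```

```bash
python3 -c "
from h import *
goal((.4161,.2021,.191),-82.1)"
```

```text
t 3.75 pos [ 0.5232 -0.045   0.2013] shift [-0.2681  0.0254  0.0099] rot [-0.0019 -0.0013  0.1768] gap 0.0039 F [-0.1  0.5 -4. ]
```

Call:
arm_command(
  targets=[
    [0,[-0.015,0.001,0],[0,0,0.02]],
    [0,[-0.025,0.004,0.001],[0,0,0.03]],
    [0,[-0.03,0.005,0.001],[0,0,0.03]],
    [0,[-0.035,0.006,0.001],[0,0,0.03]],
    [0,[-0.035,0.006,0.001],[0,0,0.03]],
    [0,[-0.035,0.006,0.001],[0,0,0.02]],
    [0,[-0.035,0.006,0.001],[0,0,0.015]],
    [0,[-0.03,0.006,0.001],[0,0,0]],
    [0,[-0.015,0.003,0.001],[0,0,0]],
    [0,[0,0,0],[0,0,0]],
  ],
)

```text
t: 4.75
tcp_pos: [0.4222, 0.2034, 0.1817]
tcp_rot: [0.751, -0.66, -0.004, 0.005]
force: [-0.2, 0.3, -3.6]
finger_gap: 0.0042
```

```bash
python3 -c "
from h import *
goal((.4161,.2021,.191),-82.1)"
```

```text
t 4.75 pos [0.4222 0.2034 0.1817] shift [ 0.0006  0.0063 -0.0093] rot [ 0.0122 -0.001  -0.0084] gap 0.0042 F [-0.2  0.3 -3.6]
```

Call:
arm_command(
  targets=[
    [0,[0,0.004,-0.005],[0.006,0,-0.004]],
    [0,[0,0.002,-0.004],[0.005,0,-0.003]],
    [0,[0,0,0],[0,0,0]],
    [0,[0,0,0],[0,0,0]],
  ],
)

```text
t: 5.15
tcp_pos: [0.4159, 0.2011, 0.1902]
tcp_rot: [0.754, -0.657, 0.0, 0.001]
force: [-0.8, -0.2, -3.8]
finger_gap: 0.004
```

```bash
python3 -c "
from h import *
goal((.4078,.2615,.191),-82.1)
s=bot.grab_frame('scene');t=bot.grab_frame('top')
crop(s,310,60,150,150,5,'sc4.png');crop(t,100,180,130,120,5,'tc4.png')"
```

```text
t 5.15 pos [0.4159 0.2011 0.1902] shift [-0.061  -0.0002 -0.0009] rot [ 0.0019 -0.002  -0.0016] gap 0.004 F [-0.8 -0.2 -3.8]
```

View pics/sc4.png

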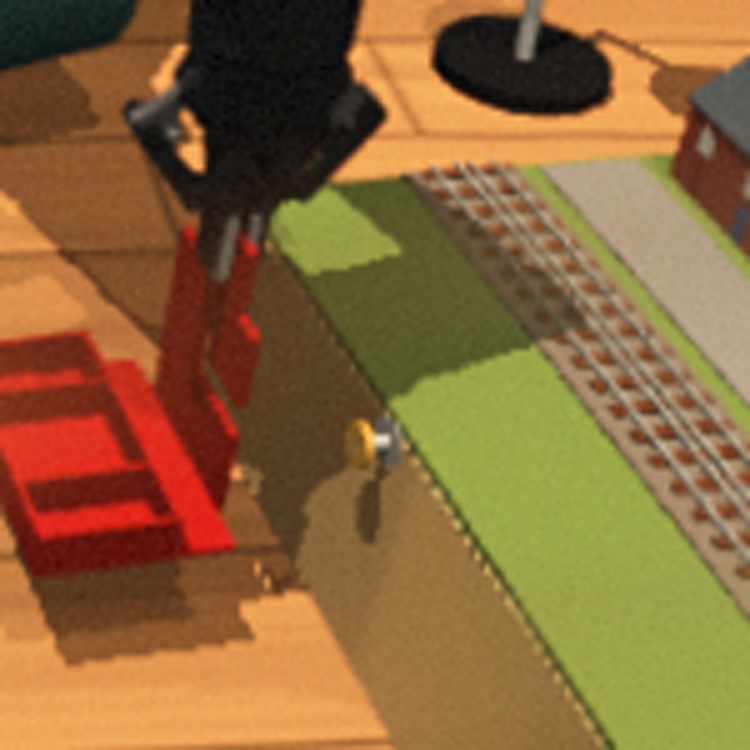

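View pics/tc4.png

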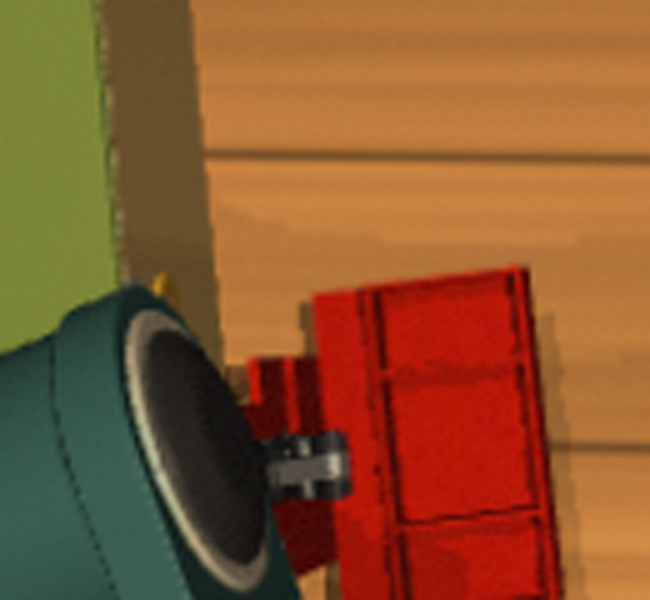

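```bash
python3 -c "
from h import *
s=bot.grab_frame('scene');t=bot.grab_frame('top')
o=bot.get_obs();p=o['tcp_pos'];a=np.radians(7.93)
c,q=np.cos(a),np.sin(a);Rm=np.array([[c,-q,0],[q,c,0],[0,0,1]])
L=np.array([(50,-2.5,112),(50,2.5,112),(50,2.5,70),(50,-2.5,70),(50,2.5,52),(50,-2.5,52),(80,-110,28),(80,-34,28),(80,-2.5,4),(50,-2.5,4)])/1000
W=L@Rm.T+p-[0,0,.117]
print(p.round(4))
print(np.c_[L*1000,((proj(s,W)-[310,60]+.5)*5-.5).round(),((proj(t,W)-[100,180]+.5)*5-.5).round()])
"
```

```text
[0.4159 0.2014 0.19  ]
[[  50.    -2.5  112.   256.   340.   256.   354. ]
 [  50.     2.5  112.   266.   339.   245.   356. ]
 [  50.     2.5   70.   251.   408.   271.   354. ]
 [  50.    -2.5   70.   241.   409.   282.   352. ]
 [  50.     2.5   52.   244.   436.   281.   353. ]
 [  50.    -2.5   52.   235.   437.   292.   352. ]
 [  80.  -110.    28.    43.   539.   520.   260. ]
 [  80.   -34.    28.   189.   520.   363.   280. ]
 [  80.    -2.5    4.   240.   547.   311.   289. ]
 [  50.    -2.5    4.   219.   509.   317.   350. ]]
```

Call:
arm_command(
  targets=[
    [0,[-0.015,0,-0.001],[0,0,0]],
    [0,[-0.018,0,0],[0,0,0]],
    [0,[-0.014,0,0],[0,0,0]],
    [0,[-0.006,0,0],[0,0,0]],
    [0,[0,0,0],[0,0,0]],
  ],
)

```text
t: 5.85
tcp_pos: [0.4088, 0.2552, 0.1905]
tcp_rot: [0.753, -0.658, 0.0, 0.002]
force: [0.2, -0.4, -3.8]
finger_gap: 0.0038
```

```bash
python3 -c "
from h import *
goal((.4076,.263,.191),-82.1)"
```

```text
t 5.85 pos [0.4088 0.2552 0.1905] shift [-0.0079  0.0002 -0.0005] rot [ 0.0028 -0.0026 -0.0028] gap 0.0038 F [ 0.2 -0.4 -3.8]
```

Call:
arm_command(
  targets=[
    [0,[-0.004,0,0],[0.002,-0.002,-0.002]],
    [0,[-0.004,0,0],[0,0,0]],
    [0,[0,0,0],[0,0,0]],
    [0,[0,0,0],[0,0,0]],
  ],
)

```text
t: 6.25
tcp_pos: [0.4079, 0.2628, 0.1904]
tcp_rot: [0.754, -0.657, 0.0, 0.001]
force: [-0.4, -0.9, -3.4]
finger_gap: 0.0041
```

```bash
python3 -c "
from h import *
goal((.4076,.263,.191),-82.1)
s=bot.grab_frame('scene');t=bot.grab_frame('top')
crop(s,330,90,80,80,8,'sc5.png');crop(t,90,200,90,90,8,'tc5.png')"
```

```text
t 6.25 pos [0.4079 0.2628 0.1904] shift [-0.0002  0.0003 -0.0006] rot [ 0.0007 -0.001  -0.001 ] gap 0.0041 F [-0.4 -0.9 -3.4]
```

View pics/sc5.png

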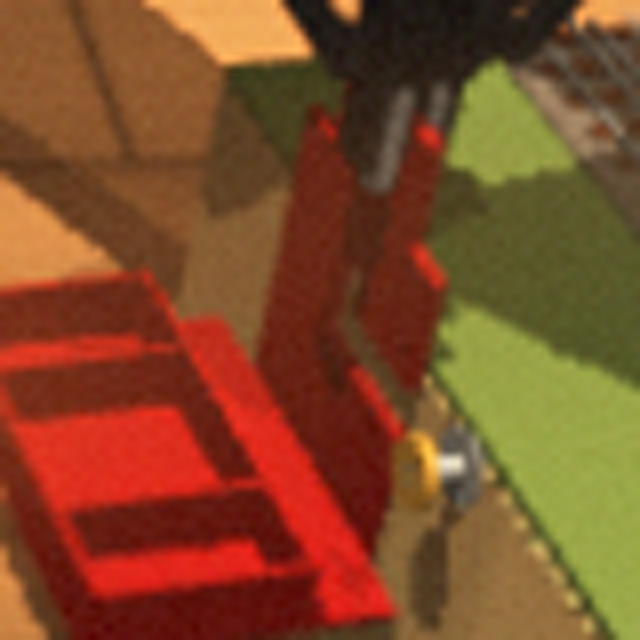

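View pics/tc5.png

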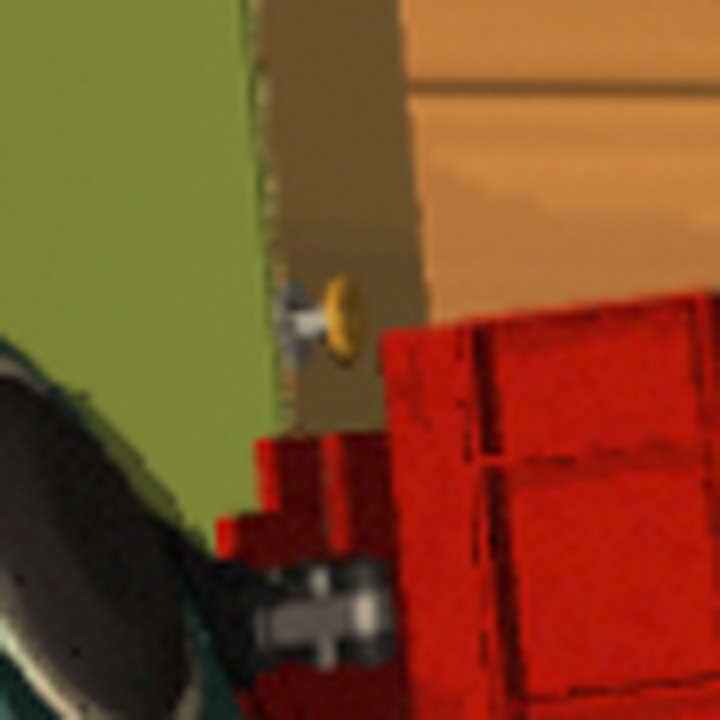

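```bash
python3 -c "
from h import *
s=bot.grab_frame('scene');t=bot.grab_frame('top')
o=bot.get_obs();p=o['tcp_pos'];a=np.radians(7.93)
c,q=np.cos(a),np.sin(a);Rm=np.array([[c,-q,0],[q,c,0],[0,0,1]])
L=np.array([(50,-2.5,112),(50,2.5,112),(50,-2.5,70),(50,2.5,52),(50,-2.5,52),(80,-110,28),(80,-34,28),(80,-2.5,4)])/1000
W=L@Rm.T+p-[0,0,.117]
f=lambda W:np.c_[((proj(s,W)-[330,90]+.5)*8-.5).round(),((proj(t,W)-[90,200]+.5)*8-.5).round()]
print(np.c_[L*1000,f(W)])
pin=np.array([.487,.2725,.135]);by=np.array([-q,c,0])
print(f(np.array([pin,pin-by*.007,pin+by*.007,pin-by*.011])))
"
```

```text
[[  50.    -2.5  112.   440.   284.   270.   432. ]
 [  50.     2.5  112.   455.   282.   253.   434. ]
 [  50.    -2.5   70.   411.   393.   319.   428. ]
 [  50.     2.5   52.   414.   436.   323.   429. ]
 [  50.    -2.5   52.   399.   438.   339.   427. ]
 [  80.  -110.    28.   101.   598.   707.   281. ]
 [  80.   -34.    28.   329.   568.   458.   312. ]
 [  80.    -2.5    4.   405.   613.   380.   325. ]]
[[448. 472. 315. 325.]
 [427. 475. 339. 323.]
 [468. 470. 292. 328.]
 [415. 476. 352. 321.]]
```

Call:
arm_command(
  targets=[
    [0,[-0.002,0,0],[0,0,0]],
    [0,[0,-0.008,0],[0,0,0]],
    [0,[0,-0.01,0],[0,0,0]],
    [0,[0,-0.01,0],[0,0,0]],
    [0,[0,-0.006,0],[0,0,0]],
    [0,[0,0,0],[0,0,0]],
  ],
)

```text
t: 7.05
tcp_pos: [0.4443, 0.2693, 0.1901]
tcp_rot: [0.754, -0.657, 0.0, 0.001]
force: [0.2, -0.3, -2.7]
finger_gap: 0.004
```

```bash
python3 -c "
from h import *
goal((.4866,.276,.191),-82.1)
s=bot.grab_frame('scene');t=bot.grab_frame('top')
crop(s,330,90,80,80,8,'sc6.png');crop(t,90,200,90,90,8,'tc6.png')"
```

```text
t 7.05 pos [0.4443 0.2693 0.1901] shift [-0.0009 -0.0428 -0.001 ] rot [ 0.0014 -0.0021 -0.0016] gap 0.004 F [ 0.2 -0.3 -2.7]
```

View pics/sc6.png

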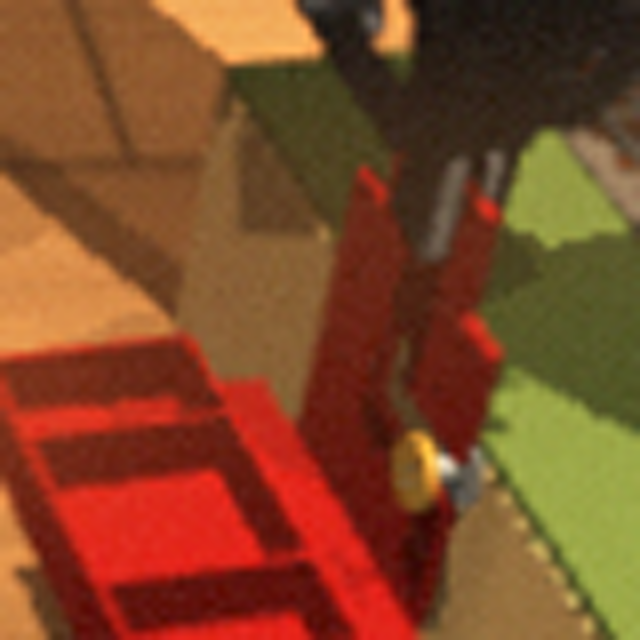

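View pics/tc6.png

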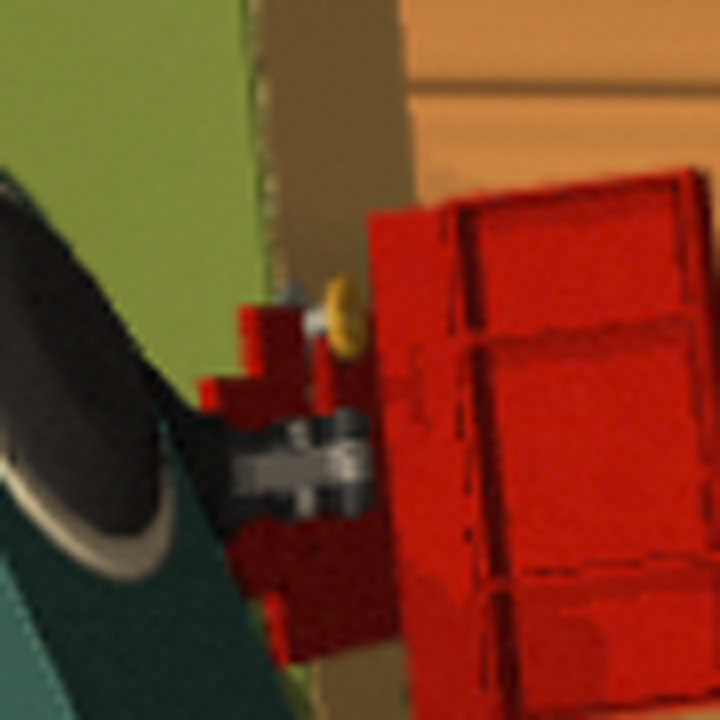

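The plate is between the head (scene crop 415,470) and the board, and the pin is in the channel mouth, with no contact force. I keep sliding.

Call:
arm_command(
  targets=[
    [0,[-0.001,-0.008,-0.001],[0,0,0]],
    [0,[0,-0.01,0],[0,0,0]],
    [0,[0,-0.01,0],[0,0,0]],
    [0,[0,-0.008,0],[0,0,0]],
    [0,[0,-0.004,0],[0,0,0]],
    [0,[0,0,0],[0,0,0]],
  ],
)

```text
t: 7.75
tcp_pos: [0.4847, 0.2753, 0.1908]
tcp_rot: [0.754, -0.657, 0.0, 0.003]
force: [-0.2, -1.9, -2.9]
finger_gap: 0.004
```

```bash
python3 -c "
from h import *
goal((.4866,.276,.191),-82.1)
s=bot.grab_frame('scene');t=bot.grab_frame('top')
crop(s,330,90,80,80,8,'sc7.png');crop(t,90,200,90,90,8,'tc7.png')"
```

```text
t 7.75 pos [0.4847 0.2753 0.1908] shift [-0.0005 -0.002  -0.0002] rot [ 0.0037 -0.0043 -0.0011] gap 0.004 F [-0.2 -1.9 -2.9]
```

View pics/sc7.png

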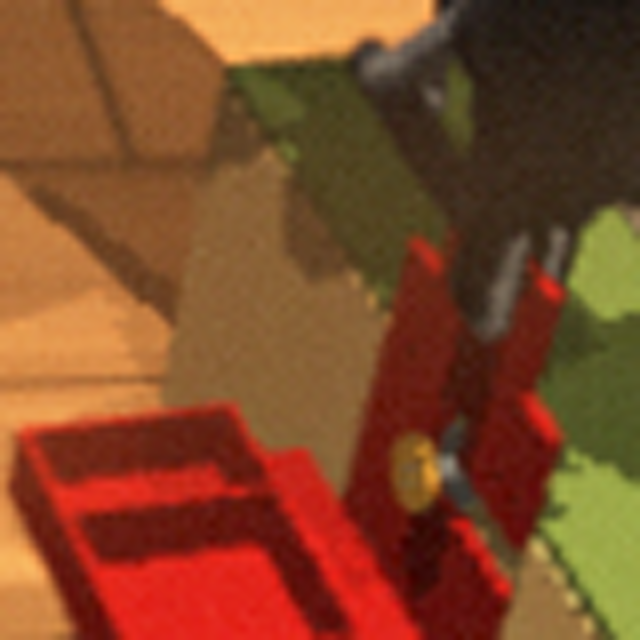

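View pics/tc7.png

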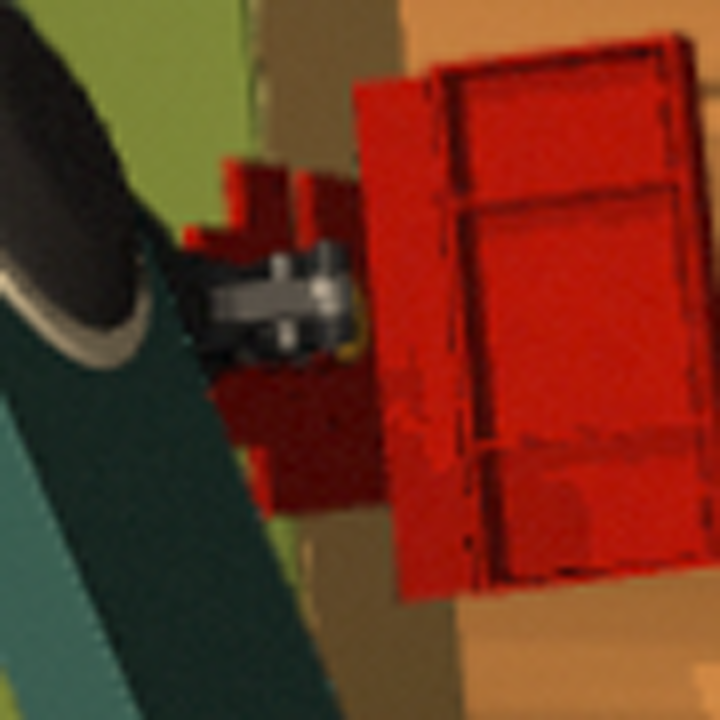

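```bash
python3 -c "
from h import *
s=bot.grab_frame('scene');t=bot.grab_frame('top')
o=bot.get_obs();p=o['tcp_pos'];a=np.radians(7.93)
c,q=np.cos(a),np.sin(a);Rm=np.array([[c,-q,0],[q,c,0],[0,0,1]])
L=np.array([(50,-2.5,112),(50,2.5,112),(-50,-2.5,112),(-50,2.5,112),(50,2.5,52),(50,-2.5,52),(80,-110,28),(80,-34,28),(-80,-34,28),(80,-2.5,4),(-80,-2.5,4),(-30,-2.5,148),(30,-2.5,148)])/1000
W=L@Rm.T+p-[0,0,.117]
f=lambda W:np.c_[((proj(s,W)-[330,90]+.5)*8-.5).round(),((proj(t,W)-[90,200]+.5)*8-.5).round()]
print(np.c_[L*1000,f(W)])
"
```

```text
[[  50.    -2.5  112.   556.   438.   238.   154. ]
 [  50.     2.5  112.   572.   436.   221.   156. ]
 [ -50.    -2.5  112.   415.   239.   271.   516. ]
 [ -50.     2.5  112.   430.   237.   253.   518. ]
 [  50.     2.5   52.   522.   593.   292.   167. ]
 [  50.    -2.5   52.   507.   595.   309.   165. ]
 [  80.  -110.    28.   195.   768.   674.    25. ]
 [  80.   -34.    28.   434.   734.   427.    57. ]
 [ -80.   -34.    28.   239.   405.   479.   590. ]
 [  80.    -2.5    4.   511.   777.   350.    76. ]
 [ -80.    -2.5    4.   313.   451.   400.   597. ]
 [ -30.    -2.5  148.   468.   177.   218.   446. ]
 [  30.    -2.5  148.   556.   295.   198.   221. ]]
```

Call:
arm_command(
  targets=[
    [0,[0,-0.003,0],[0.002,-0.002,0]],
    [0,[0,-0.001,0],[0,0,0]],
    [0,[0,0,0.005],[0,0,0]],
    [0,[0,0,0.005],[0,0,0]],
    [0,[0,0,0],[0,0,0]],
  ],
)

```text
t: 8.45
tcp_pos: [0.4879, 0.2756, 0.1805]
tcp_rot: [0.754, -0.657, 0.001, 0.001]
force: [0.2, -2.5, -5.1]
finger_gap: 0.004
```

```bash
python3 -c "
from h import *
goal((.4886,.276,.172),-82.1);print(bot.get_obs()['torque'].round(2))"
```

```text
t 8.45 pos [0.4879 0.2756 0.1805] shift [-0.0003 -0.0008  0.0085] rot [ 0.0008 -0.0022 -0.0007] gap 0.004 F [ 0.2 -2.5 -5.1]
[-0.38 -0.15  0.06]
```

Call:
arm_command(
  targets=[
    [0,[0.001,0,0.003],[0,0,0]],
    [0,[0,0,0.003],[0,0,0]],
    [0,[0,0,0],[0,0,0]],
  ],
)

```text
t: 8.75
tcp_pos: [0.4881, 0.2751, 0.1747]
tcp_rot: [0.754, -0.657, 0.0, 0.0]
force: [-1.8, -2.7, 1.5]
finger_gap: 0.0035
```

```bash
python3 -c "
from h import *
goal((.4886,.276,.172),-82.1);print(bot.get_obs()['torque'].round(2))
s=bot.grab_frame('scene');t=bot.grab_frame('top')
crop(s,330,90,80,80,8,'sc8.png');crop(t,90,200,90,90,8,'tc8.png')"
```

```text
t 8.75 pos [0.4881 0.2751 0.1747] shift [-0.0008 -0.0007  0.0027] rot [-0.0001 -0.0007 -0.0005] gap 0.0035 F [-1.8 -2.7  1.5]
[-0.33  0.28  0.05]
```

View pics/sc8.png

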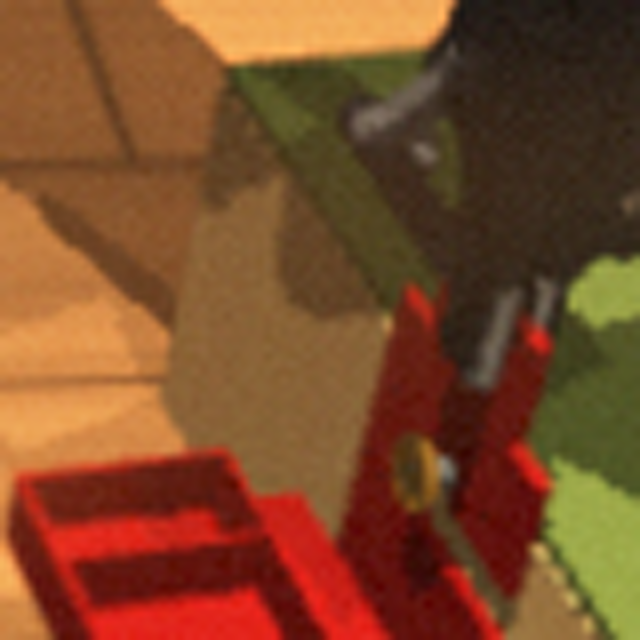

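Call:
arm_command(
  targets=[
    [0,[0,0,0.002],[0,0,0]],
    [0,[0,0,0],[0,0,0]],
  ],
)

```text
t: 9.05
tcp_pos: [0.4884, 0.2753, 0.1748]
tcp_rot: [0.754, -0.657, 0.001, -0.001]
force: [-0.7, -1.9, -1.4]
finger_gap: 0.0039
```

Call:
arm_command(
  targets=[
    [0,[0,0,0.004],[0,0,0]],
    [0,[0,0,0.002],[0,0,0]],
  ],
)

```text
t: 9.25
tcp_pos: [0.4894, 0.2758, 0.1739]
tcp_rot: [0.754, -0.657, 0.002, -0.003]
force: [-10.0, -7.5, 17.0]
finger_gap: 0.0038
```

Call:
arm_command(
  targets=[
    [0,[0,0.001,-0.001],[0,0,0]],
    [0.3,[0,0,0],[0,0,0]],
    [0.6,[0,0,0],[0,0,0]],
    [0.6,[0,0,0],[0,0,0]],
    [0.6,[0,0,0],[0,0,0]],
  ],
  newtons=30,
)

```text
t: 9.75
tcp_pos: [0.4886, 0.276, 0.1748]
tcp_rot: [0.754, -0.657, 0.002, -0.004]
force: [0.4, -0.7, -0.9]
finger_gap: 0.0512
```

```bash
python3 -c "
from h import *
goal((.4886,.276,.172),-82.1)
s=bot.grab_frame('scene');t=bot.grab_frame('top')
crop(s,300,90,120,100,6,'sc9.png');crop(t,90,180,120,100,6,'tc9.png')"
```

```text
t 9.75 pos [0.4886 0.276  0.1748] shift [0.     0.     0.0028] rot [-0.0084  0.0024 -0.0003] gap 0.0512 F [ 0.4 -0.7 -0.9]
```

View pics/sc9.png

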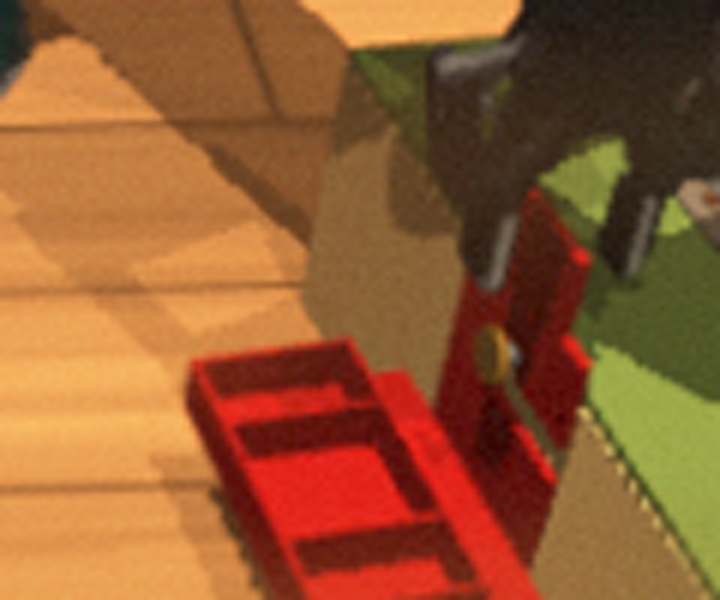

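View pics/tc9.png

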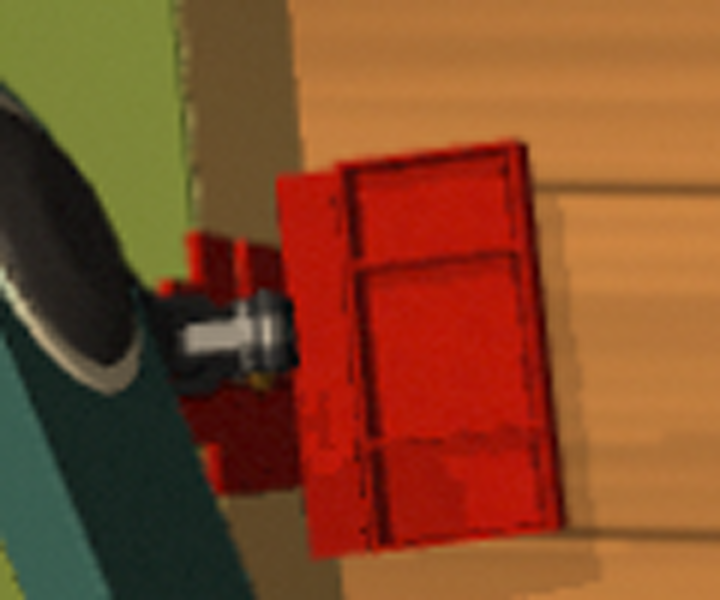

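Call:
arm_command(
  targets=[
    [0.8,[0,0,-0.01],[0,0,0]],
    [1,[0,0,-0.03],[0,0,0]],
    [1,[0,0,-0.04],[0,0,0]],
    [1,[0,0,-0.03],[0,0,0]],
    [1,[0,0,0],[0,0,0]],
  ],
)

```text
t: 10.35
tcp_pos: [0.4871, 0.2754, 0.2907]
tcp_rot: [0.754, -0.657, 0.002, -0.003]
force: [0.4, -0.2, 0.3]
finger_gap: 0.0854
```

```bash
python3 -c "
from h import *
goal((.654,-.2665,.28),-82.1);print(bot.get_obs()['joint_positions'].round(3))
s=bot.grab_frame('scene');t=bot.grab_frame('top')
crop(s,300,90,120,100,6,'sc10.png');crop(t,90,180,120,100,6,'tc10.png')
h=cv2.cvtColor(t['frame'],cv2.COLOR_BGR2HSV)
print(onz(t,[(406,161)],.09))"
```

```text
t 10.35 pos [0.4871 0.2754 0.2907] shift [ 0.5597 -0.0909  0.0102] rot [-0.0072  0.0021 -0.0003] gap 0.0854 F [ 0.4 -0.2  0.3]
[ 0.469 -0.15   1.609 -0.     1.675  1.902]
[[ 0.68658801 -0.38656655  0.09      ]]
```

View pics/sc10.png

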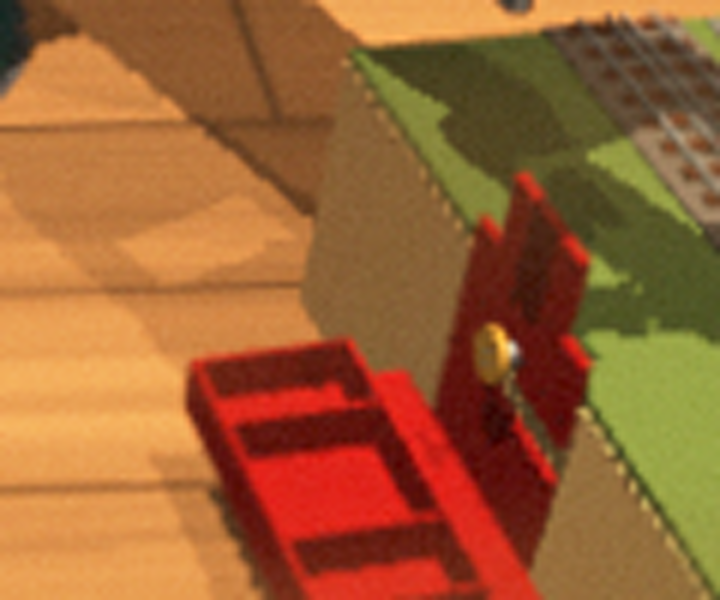

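Call:
arm_command(
  targets=[
    [1,[0.03,-0.005,0],[0,0,0]],
    [1,[0.045,-0.007,0],[0,0,0]],
    [1,[0.045,-0.007,0],[0,0,0]],
    [1,[0.045,-0.007,0],[0,0,0]],
    [1,[0.045,-0.007,0],[0,0,0]],
    [1,[0.045,-0.007,0],[0,0,0]],
    [1,[0.045,-0.007,0],[0,0,0]],
    [1,[0.045,-0.007,0],[0,0,0]],
    [1,[0.045,-0.007,0],[0,0,0]],
    [1,[0.045,-0.007,0],[0,0,0]],
  ],
)

```text
t: 11.45
tcp_pos: [0.614, -0.158, 0.2733]
tcp_rot: [0.757, -0.654, -0.005, 0.003]
force: [0.8, 0.1, -0.2]
finger_gap: 0.0851
```

Call:
arm_command(
  targets=[
    [1,[0,0,0],[0,0,-0.14]],
    [1,[0,0,0],[0,0,-0.14]],
    [1,[0,0,0],[0,0,-0.14]],
    [1,[0,0,0],[0,0,-0.14]],
    [1,[0,0,0],[0,0,-0.14]],
    [1,[0,0,0],[0,0,-0.14]],
    [1,[0,0,0],[0,0,-0.14]],
    [1,[0,0,0],[0,0,-0.14]],
    [1,[0,0,0],[0,0,-0.14]],
    [1,[0,0,0],[0,0,-0.14]],
  ],
)

```text
t: 12.45
tcp_pos: [0.6109, -0.1643, 0.2559]
tcp_rot: [1.0, 0.01, -0.017, -0.004]
force: [1.2, -0.2, 0.7]
finger_gap: 0.0853
```

```bash
python3 -c "
from h import *
goal((.654,-.2665,.20),7.9)
s=bot.grab_frame('scene');t=bot.grab_frame('top')
crop(s,100,120,120,150,5,'sc11.png');crop(t,320,130,120,150,5,'tc11.png')"
```

```text
t 12.45 pos [ 0.6109 -0.1643  0.2559] shift [0.0428 0.1035 0.0535] rot [-0.0111  0.0342 -0.117 ] gap 0.0853 F [ 1.2 -0.2  0.7]
```

View pics/sc11.png

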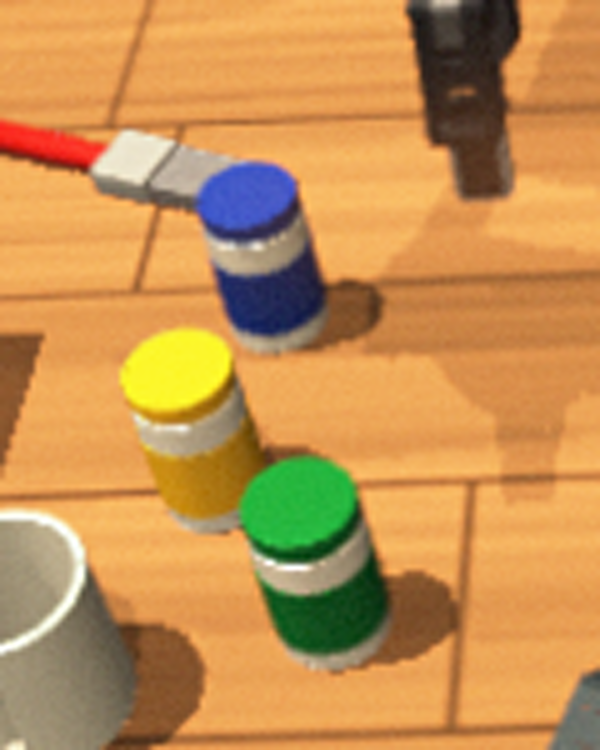

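View pics/tc11.png

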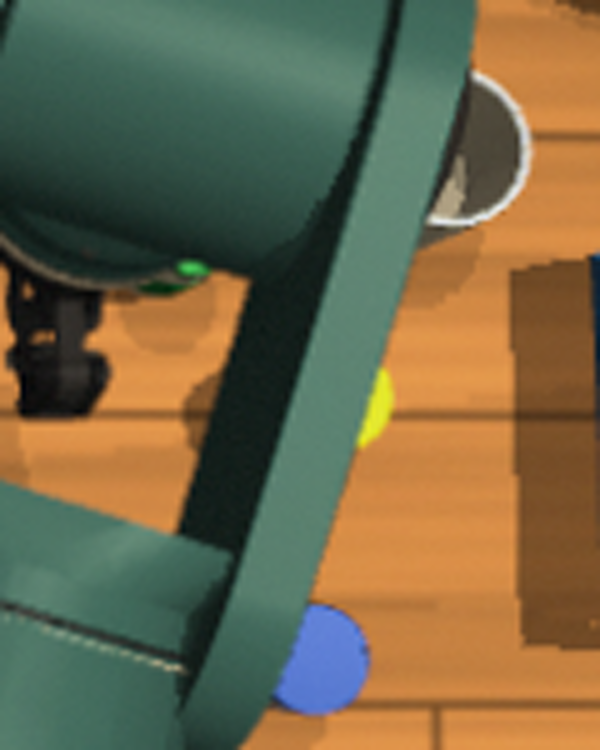

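```bash
python3 -c "
from h import *
import pickle
s,t=pickle.load(open('f0.pkl','rb'))
print(onz(s,uc([(299,503)],100,120,5),.092))
h=cv2.cvtColor(t['frame'],cv2.COLOR_BGR2HSV);crop(t,335,150,50,50,10,'tg.png')
"
```

```text
[[ 0.65298744 -0.26742203  0.092     ]]
```

View pics/tg.png

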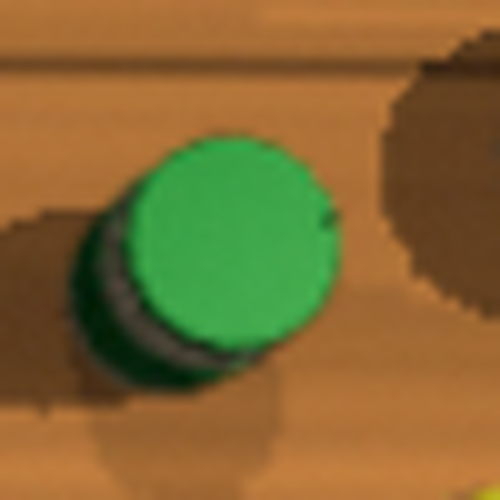

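Call:
arm_command(
  targets=[
    [1,[0.01,0.025,0],[-0.003,0.01,-0.06]],
    [1,[0.01,0.025,0.01],[-0.003,0.01,-0.03]],
    [1,[0.012,0.025,0.02],[-0.003,0.01,-0.02]],
    [1,[0.01,0.02,0.02],[0,0,0]],
    [1,[0,0,0],[0,0,0]],
  ],
)

```text
t: 13.05
tcp_pos: [0.66, -0.2578, 0.1999]
tcp_rot: [0.999, 0.054, -0.003, -0.002]
force: [0.4, 1.2, -0.3]
finger_gap: 0.0853
```

```bash
python3 -c "
from h import *
goal((.6535,-.267,.045),7.9)"
```

```text
t 13.05 pos [ 0.66   -0.2578  0.1999] shift [-0.0066  0.0089  0.1549] rot [-0.0034  0.0054 -0.0302] gap 0.0853 F [ 0.4  1.2 -0.3]
```

Call:
arm_command(
  targets=[
    [1,[-0.004,0.006,0],[-0.003,0.005,-0.03]],
    [1,[-0.003,0.003,0.02],[0,0,0]],
    [1,[0,0,0.02],[0,0,0]],
    [1,[0,0,0],[0,0,0]],
  ],
)

```text
t: 13.45
tcp_pos: [0.653, -0.2669, 0.1579]
tcp_rot: [0.998, 0.061, -0.001, -0.001]
force: [-0.5, 1.0, -0.7]
finger_gap: 0.0853
```

```bash
python3 -c "
from h import *
goal((.6535,-.267,.045),7.9)
s=bot.grab_frame('scene')
crop(s,100,120,120,150,5,'sc12.png')"
```

```text
t 13.45 pos [ 0.653  -0.2669  0.1579] shift [0.0007 0.0004 0.1129] rot [-0.0021  0.0022 -0.016 ] gap 0.0853 F [-0.5  1.  -0.7]
```

View pics/sc12.png

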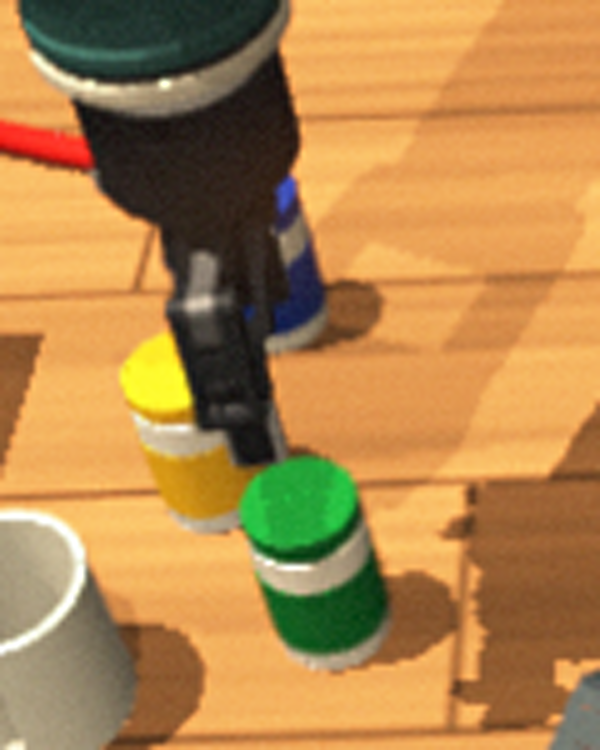

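Call:
arm_command(
  targets=[
    [1,[0,0,0.03],[0,0,-0.01]],
    [1,[0,0,0.035],[0,0,0]],
    [1,[0,0,0.03],[0,0,0]],
    [1,[0,0,0.015],[0,0,0]],
    [1,[0,0,0],[0,0,0]],
  ],
)

```text
t: 14.0
tcp_pos: [0.6565, -0.2666, 0.0556]
tcp_rot: [0.998, 0.062, 0.004, 0.002]
force: [-0.4, 0.6, -0.4]
finger_gap: 0.0851
```

```bash
python3 -c "
from h import *
goal((.6535,-.267,.045),7.9)
s=bot.grab_frame('scene')
crop(s,100,120,120,150,5,'sc13.png')"
```

```text
t 14.00 pos [ 0.6565 -0.2666  0.0556] shift [-0.0031 -0.      0.0106] rot [ 0.0036 -0.0074 -0.0131] gap 0.0851 F [-0.4  0.6 -0.4]
```

View pics/sc13.png

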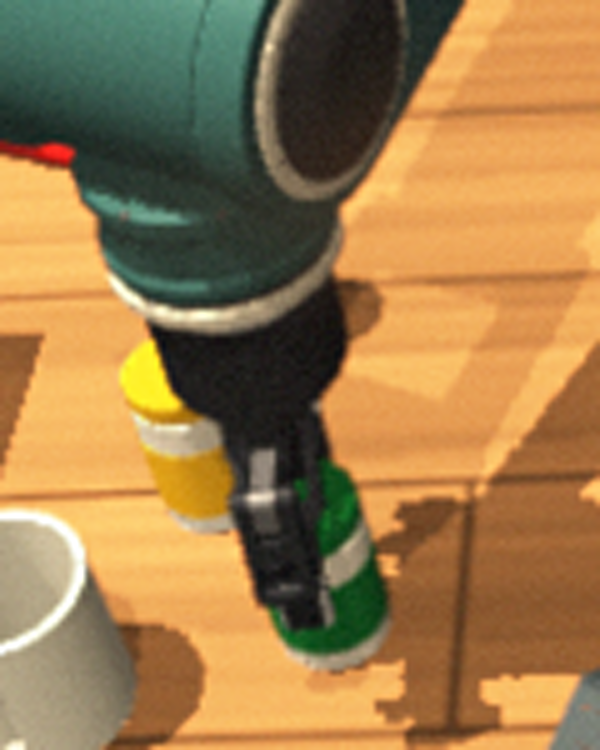

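Call:
arm_command(
  targets=[
    [1,[-0.003,0,0.006],[0.003,-0.006,-0.012]],
    [1,[0,0,0.003],[0,0,0]],
    [0.5,[0,0,0],[0,0,0]],
    [0.2,[0,0,0],[0,0,0]],
    [0.2,[0,0,0],[0,0,0]],
    [0.2,[0,0,0],[0,0,0]],
    [0.2,[0,0,0],[0,0,0]],
  ],
  newtons=35,
)

```text
t: 14.75
tcp_pos: [0.656, -0.2682, 0.0539]
tcp_rot: [0.998, 0.068, 0.004, 0.002]
force: [-0.6, -0.4, -1.7]
finger_gap: 0.0538
```

```bash
python3 -c "
from h import *
goal((.6535,-.267,.045),7.9)"
```

```text
t 14.75 pos [ 0.656  -0.2682  0.0539] shift [-0.0024 -0.0016  0.0089] rot [ 0.005  -0.0082 -0.0009] gap 0.0538 F [-0.6 -0.4 -1.7]
```

Call:
arm_command(
  targets=[
    [0.2,[0,0,-0.01],[0,0,0]],
    [0.2,[0,0,-0.03],[0,0,0]],
    [0.2,[0,0,-0.045],[0,0,0]],
    [0.2,[0,0,-0.045],[0,0,0]],
    [0.2,[0,0,-0.04],[0,0,0]],
    [0.2,[0,0,-0.03],[0,0,0]],
    [0.2,[0,0,0],[0,0,0]],
  ],
)

```text
t: 15.45
tcp_pos: [0.653, -0.2668, 0.2643]
tcp_rot: [0.998, 0.068, 0.003, 0.002]
force: [-1.2, -0.4, -1.2]
finger_gap: 0.0534
```

```bash
python3 -c "
from h import *
import pickle
goal((.6535,-.267,.25),7.9)
s=bot.grab_frame('scene');t=bot.grab_frame('top')
pickle.dump((s,t),open('f1.pkl','wb'))
cv2.imwrite('pics/s14.png',s['frame'])
crop(s,320,120,100,90,8,'sc14.png');crop(t,100,180,100,90,8,'tc14.png')"
```

```text
t 15.45 pos [ 0.653  -0.2668  0.2643] shift [0.0004 0.0003 0.0143] rot [ 0.0038 -0.0065 -0.0009] gap 0.0534 F [-1.2 -0.4 -1.2]
```

View pics/s14.png

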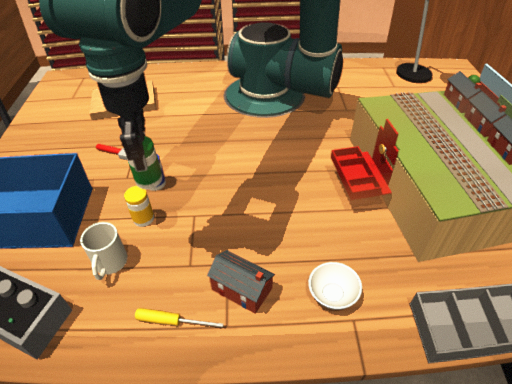

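View pics/sc14.png

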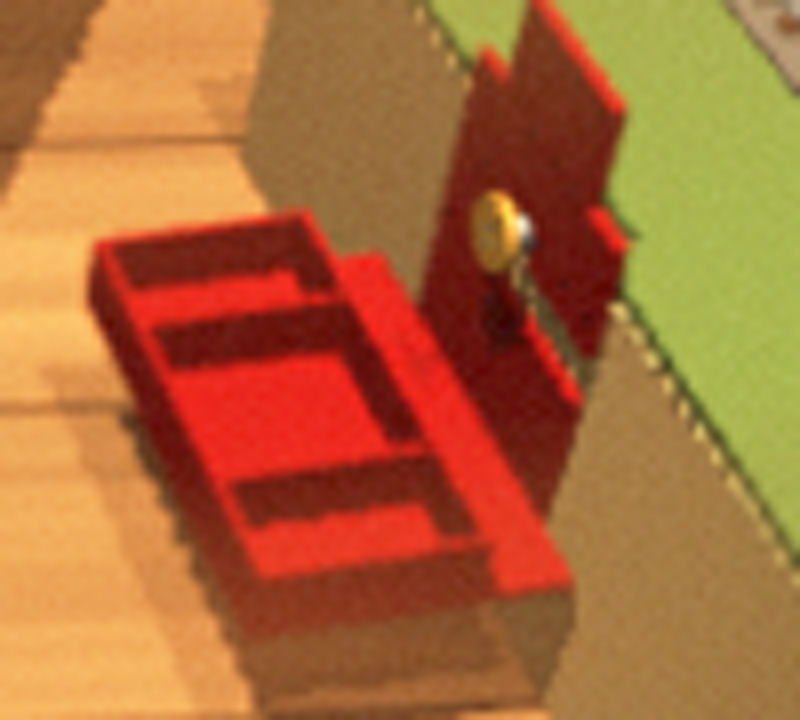

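View pics/tc14.png

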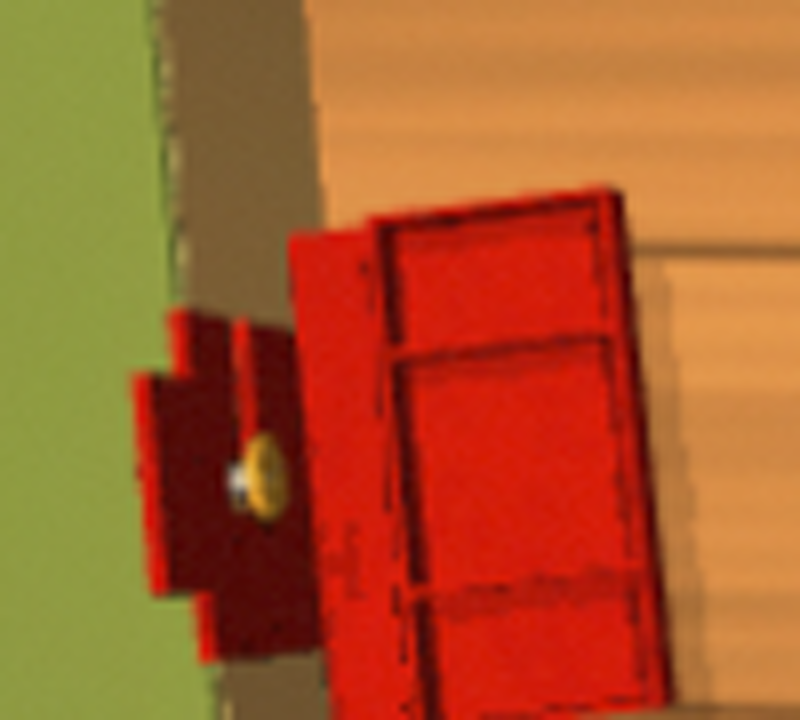

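```bash
cat > m1.py <<'E'
from h import *
import pickle,sys
def fit(L,W):
    a,b=L.mean(0),W.mean(0);X=L-a;Y=W-b
    th=np.arctan2((X[:,0]*Y[:,1]-X[:,1]*Y[:,0]).sum(),(X*Y).sum())
    c,s_=np.cos(th),np.sin(th);Rm=np.array([[c,-s_],[s_,c]]);o=b-Rm@a
    return th,o,Rm,W-(L@Rm.T+o)
if __name__=="__main__":
    s,t=pickle.load(open("f1.pkl","rb"))
    A=[(372,218),(614,190),(670,702),(395,355),(420,592)];LA=np.array([(80,-34),(80,-110),(-80,-110),(36.5,-34),(-36.5,-34)])/1000
    B=[(305,213),(97,243),(490,546),(252,583)];LB=np.array([(-80,-34),(-80,-110),(80,-34),(80,-110)])/1000
    for f,P,L,x,y in((t,A,LA,100,180),(s,B,LB,320,120)):
        W=onz(f,uc(P,x,y,8),.083)[:,:2];th,o,Rm,res=fit(L,W)
        print(np.degrees(th),"origin",o.round(4),"cell",(o+Rm@[0,-.072]).round(4),(res*1000).round(1).tolist())
    Lp=[(-80,-34,28),(-80,-110,28),(80,-34,28),(80,-110,28),(80,-2.5,4),(-30,-2.5,148),(30,2.5,148),(50,2.5,112),(50,2.5,52)]
    uv=uc([(305,213),(97,243),(490,546),(252,583),(573,588),(532,5),(626,105),(628,243),(580,393)],320,120,8)
    pnp(s,Lp,uv)
    Lq=[(80,-34,28),(80,-110,28),(-80,-110,28),(36.5,-34,28),(-36.5,-34,28),(80,-2.5,4),(30,2.5,148),(-30,2.5,148),(50,2.5,112),(-50,2.5,112)]
    uq=uc([(372,218),(614,190),(670,702),(395,355),(420,592),(290,236),(133,376),(153,595),(168,312),(202,660)],100,180,8)
    pnp(t,Lq,uq)
E
python3 m1.py
```

```text
8.324236283313192 origin [0.486  0.2717] cell [0.4964 0.2005] [[-0.7, 0.8], [-2.3, 0.9], [1.5, 2.0], [0.4, -1.9], [1.0, -1.8]]
7.188238163087823 origin [0.4881 0.2728] cell [0.4971 0.2014] [[-1.6, -0.4], [1.4, 1.6], [-0.9, -0.4], [1.1, -0.9]]
caddy pos [0.4868 0.2742 0.055 ] euler zyx deg [ 7.  -0.6  0.7] err px [0.5 0.5 0.4 0.8 0.3 1.5 0.5 0.9 1.3]
caddy pos [0.4861 0.2746 0.0445] euler zyx deg [ 8.5  0.5 -0.9] err px [0.1 0.8 0.2 1.  1.  1.2 0.1 0.1 0.5 0.5]
```

```bash
python3 -c "
from h import *
goal((.4975,.2015,.25),7.9)"
```

```text
t 15.55 pos [ 0.6523 -0.2665  0.2593] shift [-0.0895 -0.4847  0.0087] rot [ 0.001  -0.0022 -0.0009] gap 0.0532 F [-0.3  0.3 -2. ]
```

Call:
arm_command(
  targets=[
    [0.2,[-0.003,-0.015,0],[0,0,0]],
    [0.2,[-0.005,-0.03,0],[0,0,0]],
    [0.2,[-0.008,-0.045,0],[0,0,0]],
    [0.2,[-0.008,-0.045,0],[0,0,0]],
    [0.2,[-0.008,-0.045,0],[0,0,0]],
    [0.2,[-0.008,-0.045,0],[0,0,0]],
    [0.2,[-0.008,-0.045,0],[0,0,0]],
    [0.2,[-0.008,-0.045,0],[0,0,0]],
    [0.2,[-0.006,-0.03,0],[0,0,0]],
    [0.2,[-0.003,-0.015,0],[0,0,0]],
  ],
)

```text
t: 16.55
tcp_pos: [0.5258, 0.0969, 0.2419]
tcp_rot: [0.998, 0.067, -0.011, -0.003]
force: [-0.4, 0.9, -1.2]
finger_gap: 0.0532
```

```bash
python3 -c "
from h import *
goal((.4975,.2015,.25),7.9)"
```

```text
t 16.55 pos [0.5258 0.0969 0.2419] shift [-0.0142 -0.1076 -0.007 ] rot [-0.0075  0.0214 -0.0037] gap 0.0532 F [-0.4  0.9 -1.2]
```

Call:
arm_command(
  targets=[
    [0.2,[-0.003,-0.025,-0.004],[-0.003,0.01,-0.003]],
    [0.2,[-0.004,-0.03,-0.004],[-0.003,0.01,0]],
    [0.2,[-0.004,-0.03,0],[0,0,0]],
    [0.2,[-0.002,-0.015,0],[0,0,0]],
    [0.2,[0,0,0],[0,0,0]],
    [0.2,[0,0,0],[0,0,0]],
  ],
)

```text
t: 17.15
tcp_pos: [0.491, 0.2011, 0.2411]
tcp_rot: [0.997, 0.071, -0.007, 0.0]
force: [0.4, 0.2, -1.3]
finger_gap: 0.0536
```

```bash
python3 -c "
from h import *
goal((.4975,.2015,.15),7.9)"
```

```text
t 17.15 pos [0.491  0.2011 0.2411] shift [0.0077 0.0006 0.091 ] rot [-0.0004  0.0135  0.0046] gap 0.0536 F [ 0.4  0.2 -1.3]
```

Call:
arm_command(
  targets=[
    [0.2,[0.006,0,0.01],[0,0.012,0.004]],
    [0.2,[0.002,0,0.03],[0,0,0]],
    [0.2,[0,0,0.03],[0,0,0]],
    [0.2,[0,0,0.01],[0,0,0]],
    [0.2,[0,0,0],[0,0,0]],
    [0.2,[0,0,0],[0,0,0]],
  ],
)

```text
t: 17.75
tcp_pos: [0.5002, 0.1985, 0.1553]
tcp_rot: [0.998, 0.067, -0.0, 0.0]
force: [-0.7, -0.0, -1.1]
finger_gap: 0.0536
```

```bash
python3 -c "
from h import *
goal((.4975,.2015,.113),7.9)
s=bot.grab_frame('scene');t=bot.grab_frame('top')
crop(s,320,90,100,100,7,'sc15.png');crop(t,100,180,100,85,7,'tc15.png')"
```

```text
t 17.75 pos [0.5002 0.1985 0.1553] shift [-0.0022 -0.0034  0.0422] rot [ 0.0007  0.0006 -0.0047] gap 0.0536 F [-0.7 -0.  -1.1]
```

View pics/sc15.png

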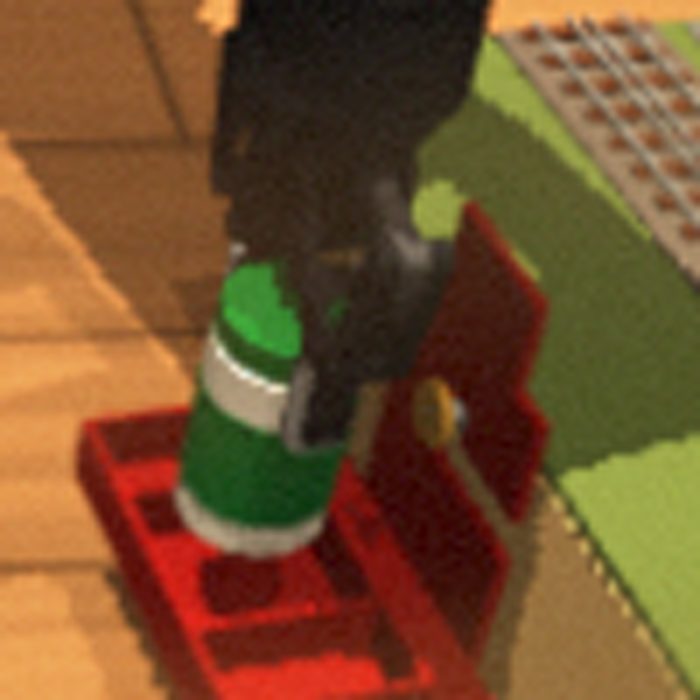

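View pics/tc15.png

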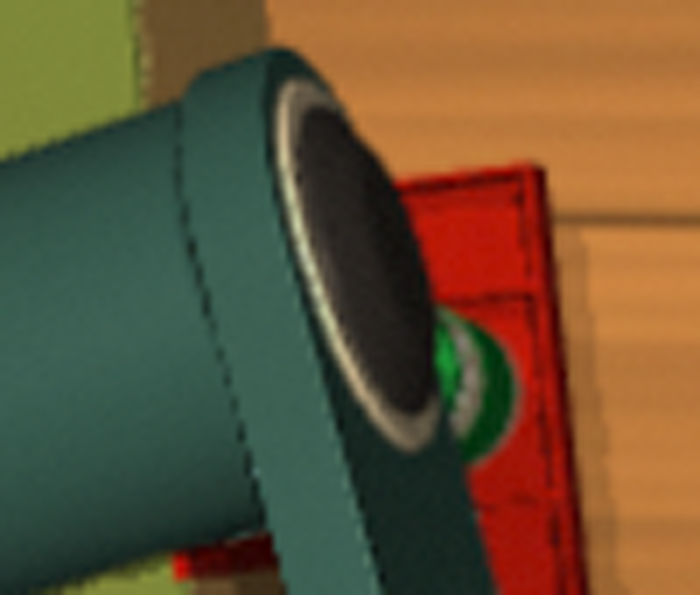

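```bash
python3 -c "
from h import *
s=bot.grab_frame('scene');t=bot.grab_frame('top')
print(onz(s,uc([(253,508)],320,90,7),.101), onz(t,uc([(520,385)],100,180,7),.101))
goal((.4975,.2015,.113),7.9)
a=np.radians(np.arange(0,360,30))
for z in(.101,):
  c=np.array([.5002,.1985,z]);print(((proj(s,c+.027*np.c_[np.cos(a),np.sin(a),0*a])-[320,90]+.5)*7-.5).round().tolist())
"
```

```text
[[0.49560809 0.20074392 0.101     ]] [[0.50228508 0.17477837 0.101     ]]
t 17.95 pos [0.5004 0.199  0.156 ] shift [-0.0025 -0.0029  0.043 ] rot [ 0.0003 -0.0008 -0.0042] gap 0.0536 F [-0.4  0.3 -1.7]
[[267.0, 568.0], [302.0, 560.0], [323.0, 540.0], [324.0, 514.0], [305.0, 490.0], [272.0, 473.0], [233.0, 467.0], [199.0, 475.0], [178.0, 494.0], [175.0, 519.0], [193.0, 544.0], [227.0, 562.0]]
```

Call:
arm_command(
  targets=[
    [0.2,[-0.002,-0.001,0.005],[0,0,0]],
    [0.2,[0,0,0.012],[0,0,0]],
    [0.2,[0,0,0.012],[0,0,0]],
    [0.2,[0,0,0.005],[0,0,0]],
    [0.2,[0,0,0],[0,0,0]],
  ],
)

```text
t: 18.45
tcp_pos: [0.4983, 0.2, 0.1199]
tcp_rot: [0.998, 0.067, 0.001, -0.0]
force: [-0.3, 0.7, -1.7]
finger_gap: 0.0535
```

```bash
python3 -c "
from h import *
goal((.4975,.2015,.113),7.9)
s=bot.grab_frame('scene');t=bot.grab_frame('top')
crop(s,320,90,100,100,7,'sc16.png');crop(t,100,180,100,85,7,'tc16.png')"
```

```text
t 18.45 pos [0.4983 0.2    0.1199] shift [-0.0006 -0.0016  0.0069] rot [-0.     -0.0023 -0.0038] gap 0.0535 F [-0.3  0.7 -1.7]
```

View pics/sc16.png

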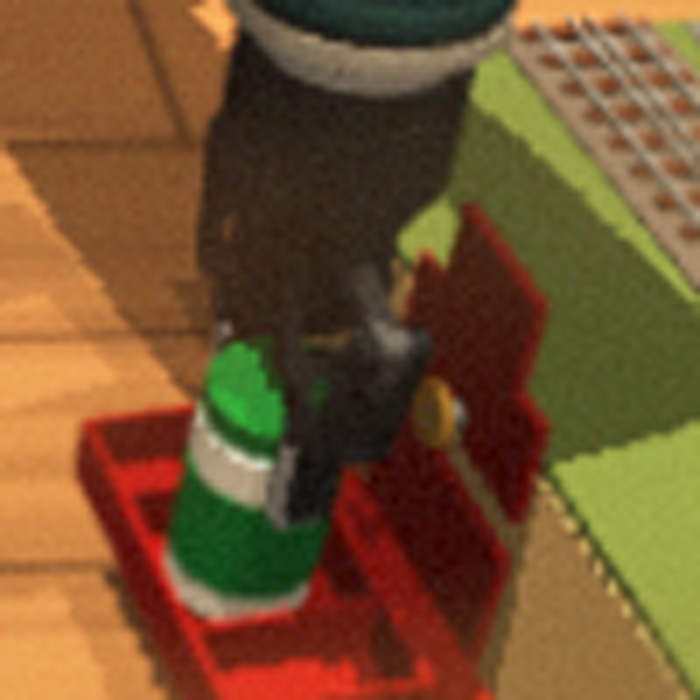

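```bash
python3 -c "
from h import *
s=bot.grab_frame('scene')
a=np.radians(np.arange(0,360,5))
for z in(.06,.066,.072,.078,.084):
  c=np.array([.4983,.2,z]);q=(proj(s,c+.027*np.c_[np.cos(a),np.sin(a),0*a])-[320,90]+.5)*7-.5
  print(z,'umin',q[:,0].min().round(),'umax',q[:,0].max().round(),'vmax',q[:,1].max().round(), 'top vmin',(((proj(s,c+[0,0,.092]+.027*np.c_[np.cos(a),np.sin(a),0*a])-[320,90]+.5)*7-.5)[:,1].min()).round())
for P in ([.4968,.2010,.083],):
  pass
"
```

```text
0.06 umin 160.0 umax 307.0 vmax 648.0 top vmin 353.0
0.066 umin 162.0 umax 310.0 vmax 636.0 top vmin 339.0
0.072 umin 165.0 umax 313.0 vmax 624.0 top vmin 325.0
0.078 umin 167.0 umax 317.0 vmax 612.0 top vmin 311.0
0.084 umin 170.0 umax 320.0 vmax 600.0 top vmin 297.0
```

Call:
arm_command(
  targets=[
    [0.2,[0,-0.001,0.004],[0,0,0]],
    [0.2,[0,0,0.003],[0,0,0]],
    [0.2,[0,0,0],[0,0,0]],
  ],
)

```text
t: 18.9
tcp_pos: [0.4991, 0.2014, 0.1146]
tcp_rot: [0.998, 0.067, 0.003, -0.001]
force: [-0.4, 0.1, -1.6]
finger_gap: 0.0535
```

```bash
python3 -c "
from h import *
goal((.4975,.2015,.113),7.9)
s=bot.grab_frame('scene')
crop(s,320,90,100,100,7,'sc17.png')"
```

```text
t 18.90 pos [0.4991 0.2014 0.1146] shift [-0.0016 -0.0003  0.0016] rot [-0.0006 -0.0053 -0.0039] gap 0.0535 F [-0.4  0.1 -1.6]
```

View pics/sc17.png

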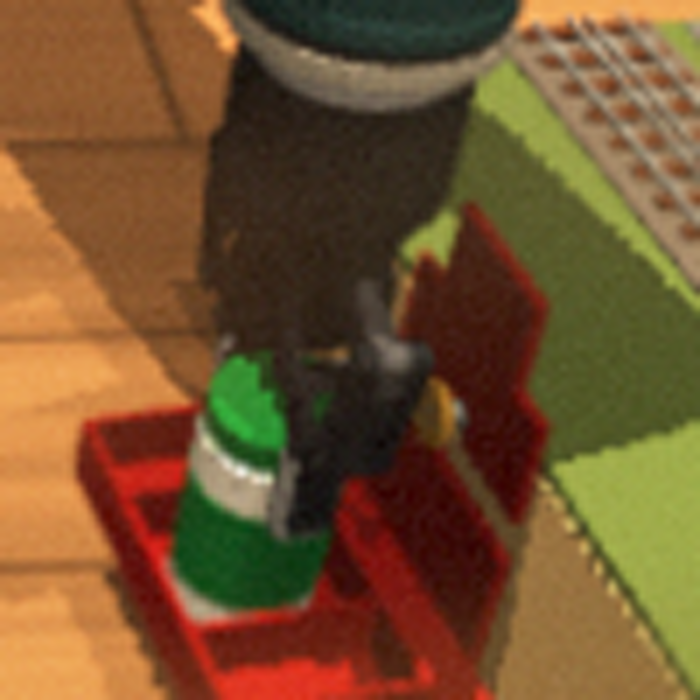

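Call:
arm_command(
  targets=[
    [0.2,[-0.001,0,0.003],[0,-0.003,0]],
    [0.2,[0,0,0.003],[0,0,0]],
    [0.2,[0,0,0],[0,0,0]],
  ],
)

```text
t: 19.25
tcp_pos: [0.4982, 0.2013, 0.1088]
tcp_rot: [0.998, 0.067, 0.001, -0.0]
force: [-0.1, 0.4, -2.2]
finger_gap: 0.0534
```

Call:
arm_command(
  targets=[
    [0.2,[0,0,0.003],[0,0,0]],
    [0.2,[0,0,0],[0,0,0]],
  ],
)

```text
t: 19.45
tcp_pos: [0.4986, 0.2012, 0.1066]
tcp_rot: [0.998, 0.067, 0.002, -0.0]
force: [0.1, 0.2, -0.6]
finger_gap: 0.0534
```

Call:
arm_command(
  targets=[
    [0.2,[0,0,0.002],[0,0,0]],
    [0.2,[0,0,0],[0,0,0]],
  ],
)

```text
t: 19.65
tcp_pos: [0.4992, 0.2009, 0.1063]
tcp_rot: [0.998, 0.067, 0.003, -0.0]
force: [-2.7, -1.7, 3.4]
finger_gap: 0.0535
```

```bash
python3 -c "
from h import *
goal((.4975,.2015,.113),7.9)
s=bot.grab_frame('scene')
crop(s,320,90,100,100,7,'sc18.png')"
```

```text
t 19.65 pos [0.4992 0.2009 0.1063] shift [-0.0015 -0.0008 -0.0067] rot [ 0.0002 -0.0055 -0.004 ] gap 0.0535 F [-2.7 -1.7  3.4]
```

View pics/sc18.png

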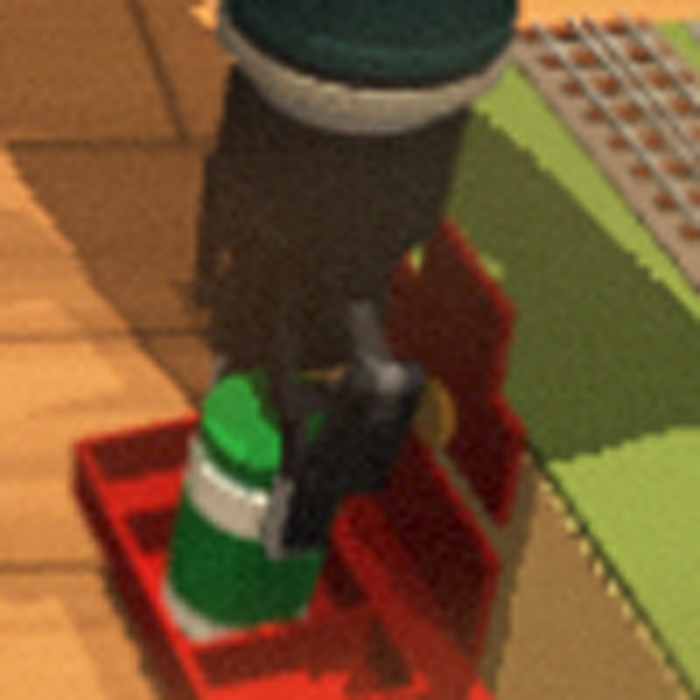

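Call:
arm_command(
  targets=[
    [0.2,[0,0,-0.001],[0,0,0]],
    [0.65,[0,0,0],[0,0,0]],
    [0.7,[0,0,0],[0,0,0]],
    [0.8,[0,0,0],[0,0,0]],
    [0.85,[0,0,0],[0,0,0]],
    [0.85,[0,0,0],[0,0,0]],
  ],
)

```text
t: 20.3
tcp_pos: [0.4992, 0.2012, 0.1066]
tcp_rot: [0.998, 0.067, 0.003, -0.0]
force: [-0.0, 0.3, -0.2]
finger_gap: 0.0727
```

```bash
python3 -c "
from h import *
goal((.4975,.2015,.113),7.9)
s=bot.grab_frame('scene');t=bot.grab_frame('top')
crop(s,320,90,100,100,7,'sc19.png');crop(t,100,180,100,85,7,'tc19.png')"
```

```text
t 20.30 pos [0.4992 0.2012 0.1066] shift [-0.0016 -0.0006 -0.0064] rot [-0.0003 -0.0057 -0.004 ] gap 0.0727 F [-0.   0.3 -0.2]
```

View pics/sc19.png

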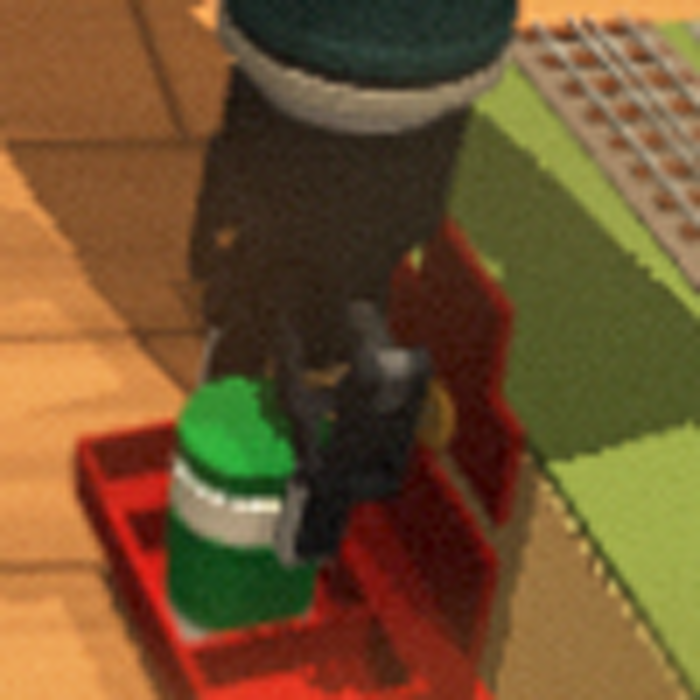

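Call:
arm_command(
  targets=[
    [1,[0,0,-0.005],[0,0,0]],
    [1,[0,0,-0.015],[0,0,0]],
    [1,[0,0,-0.03],[0,0,0]],
    [1,[0,0,-0.04],[0,0,0]],
    [1,[0,0,-0.04],[0,0,0]],
    [1,[0,0,-0.03],[0,0,0]],
    [1,[0,0,0],[0,0,0]],
  ],
)

```text
t: 21.1
tcp_pos: [0.4973, 0.2006, 0.279]
tcp_rot: [0.998, 0.067, 0.004, -0.001]
force: [-0.4, 0.9, -1.2]
finger_gap: 0.0854
```

```bash
python3 -c "
from h import *
goal((.52,.0,.30),7.9)
s=bot.grab_frame('scene')
crop(s,320,90,100,100,7,'sc20.png')"
```

```text
t 21.10 pos [0.4973 0.2006 0.279 ] shift [-0.0041  0.2018 -0.0212] rot [-0.0006 -0.0074 -0.004 ] gap 0.0854 F [-0.4  0.9 -1.2]
```

View pics/sc20.png

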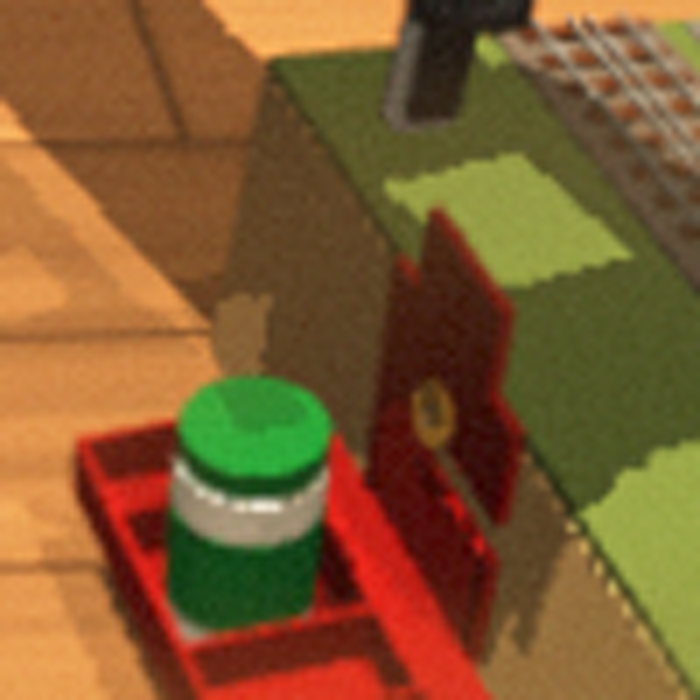

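Call:
arm_command(
  targets=[
    [1,[0,0.03,-0.02],[0,0,0]],
    [1,[0,0.045,0],[0,0,0]],
    [1,[0,0.045,0],[0,0,0]],
    [1,[0,0.045,0],[0,0,0]],
    [1,[0,0.045,0],[0,0,0]],
    [1,[0,0.045,0],[0,0,0]],
    [1,[0,0.03,0],[0,0,0]],
    [1,[0,0,0],[0,0,0]],
  ],
)

```text
t: 21.95
tcp_pos: [0.5335, -0.0918, 0.2943]
tcp_rot: [0.998, 0.069, -0.0, -0.001]
force: [-0.0, -0.4, 0.1]
finger_gap: 0.0852
```

```bash
python3 -c "
from h import *
import pickle
goal((.52,.0,.30),7.9)
s=bot.grab_frame('scene');t=bot.grab_frame('top');pickle.dump((s,t),open('f2.pkl','wb'))
crop(s,320,120,100,90,8,'sc21.png');crop(t,100,180,100,90,8,'tc21.png')"
```

```text
t 21.95 pos [ 0.5335 -0.0918  0.2943] shift [-0.0008 -0.0928 -0.0056] rot [-0.0013  0.     -0.0001] gap 0.0852 F [-0.  -0.4  0.1]
```

View pics/sc21.png

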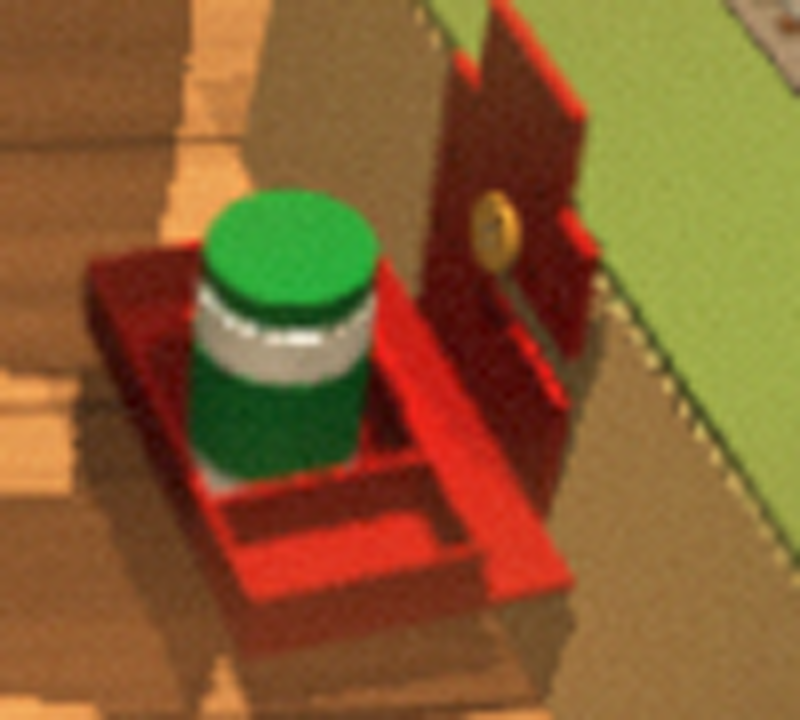

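View pics/tc21.png

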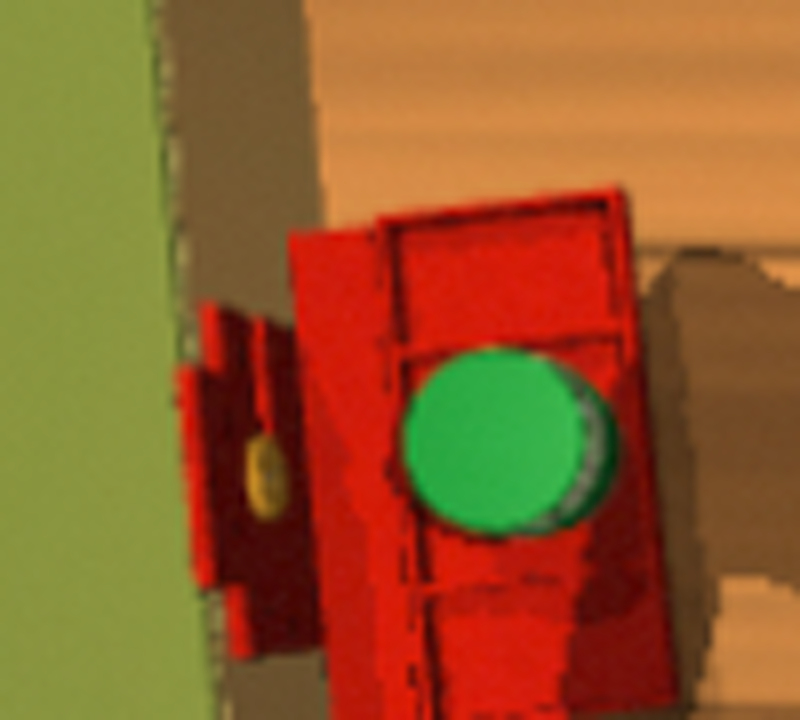

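```bash
python3 - <<'E'
from h import *
import pickle
s,t=pickle.load(open("f2.pkl","rb"))
Lp=[(-80,-110,28),(80,-34,28),(80,-110,28),(80,-2.5,4),(-30,-2.5,148),(30,2.5,148),(50,2.5,112),(50,2.5,52)]
us=uc([(92,265),(482,550),(252,600),(573,583),(492,3),(586,112),(598,250),(568,402)],320,120,8)
Lq=[(80,-34,28),(80,-110,28),(-80,-110,28),(80,-2.5,4),(30,2.5,148),(-30,2.5,148),(50,2.5,112),(-50,2.5,112)]
ut=uc([(378,217),(620,190),(675,708),(290,236),(177,370),(197,588),(202,303),(232,660)],100,180,8)
a=pnp(s,Lp,us);b=pnp(t,Lq,ut)
lid=tri(s,uc([(291,247)],320,120,8),t,uc([(494,440)],100,180,8))[0];print("lid",lid)
for p,Rw in(a,b):
    loc=Rw.T@(lid[:3]-p)-[0,-.072,.004];print("lid in cell frame mm",(loc*1000).round(1),"seat",(p+Rw@[0,0,.08]).round(4))
E
```

```text
caddy pos [0.481  0.278  0.0498] euler zyx deg [ 6.9 -1.   5.7] err px [0.2 0.6 0.5 0.  0.3 0.3 0.4 0.3]
caddy pos [0.4858 0.2765 0.053 ] euler zyx deg [7.8 0.6 5.8] err px [0.2 0.2 0.1 0.1 0.2 0.1 0.3 0.1]
lid [0.50113569 0.19346392 0.14372818 0.00164734]
lid in cell frame mm [11.4 -4.7 97.8] seat [0.4807 0.27   0.1294]
lid in cell frame mm [ 3.1 -2.8 94.7] seat [0.4876 0.2686 0.1326]
```

Call:
arm_command(
  targets=[
    [1,[0,0,0],[0,0,0]],
    [1,[0,0,0],[0,0,0]],
    [1,[0,0,0],[0,0,0]],
    [1,[0,0,0],[0,0,0]],
    [1,[0,0,0],[0,0,0]],
    [1,[0,0,0],[0,0,0]],
    [1,[0,0,0],[0,0,0]],
    [1,[0,0,0],[0,0,0]],
  ],
)

```text
t: 22.85
tcp_pos: [0.5332, -0.0851, 0.2947]
tcp_rot: [0.997, 0.072, 0.0, -0.001]
force: [-0.2, 0.2, -0.1]
finger_gap: 0.0851
```

```bash
python3 - <<'E'
from h import *
import pickle
s,t=pickle.load(open("f2.pkl","rb"));s0,t0=pickle.load(open("f0.pkl","rb"))
t2=bot.grab_frame("top");s2=bot.grab_frame("scene")
d=cv2.absdiff(s["frame"],s2["frame"])[120:210,320:420].max(2);print("caddy region change",d.max(),d.mean())
d=cv2.absdiff(t["frame"],t2["frame"])[180:270,100:200].max(2);print(d.max(),d.mean())
for n,(lo,hi) in{"yellow":(22,33),"blue":(105,130)}.items():
  for f in(t0,t2,s0,s2):
    h=cv2.cvtColor(f["frame"],cv2.COLOR_BGR2HSV);m=((h[...,0]>=lo)&(h[...,0]<=hi)&(h[...,1]>120)&(h[...,2]>50)).astype(np.uint8)
    k,l,st,ce=cv2.connectedComponentsWithStats(m);print(n,[(ce[i].round(1).tolist()) for i in range(1,k) if 170<st[i,4]<500])
cv2.imwrite("pics/s22.png",s2["frame"])
E
```

```text
caddy region change 99 5.368666666666667
97 3.2585555555555556
yellow [[349.3, 107.7], [115.3, 176.2], [387.3, 208.9]]
yellow [[349.4, 107.7], [112.8, 173.2], [387.3, 208.9]]
yellow [[134.7, 193.7], [156.2, 315.8]]
yellow [[134.6, 193.7], [156.2, 315.9]]
blue [[381.9, 261.2]]
blue [[381.9, 261.2]]
blue [[148.7, 159.3], [153.6, 179.8]]
blue [[148.7, 159.2], [153.4, 179.9]]
```

View pics/s22.png

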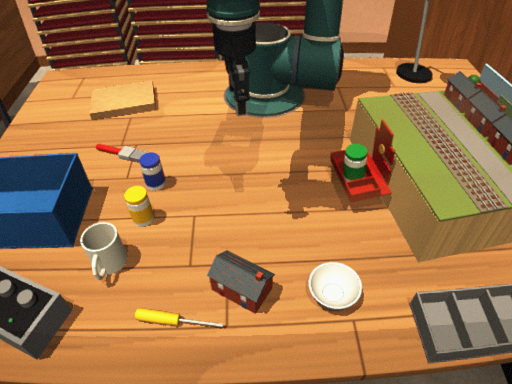

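```bash
python3 - <<'E'
from h import *
import pickle
s,t=pickle.load(open("f2.pkl","rb"))
t2=bot.grab_frame("top");s2=bot.grab_frame("scene")
for f in(t,t2,s,s2):
    h=cv2.cvtColor(f["frame"],cv2.COLOR_BGR2HSV);m=((h[...,0]>=55)&(h[...,0]<=85)&(h[...,1]>120)&(h[...,2]>100)).astype(np.uint8)
    k,l,st,ce=cv2.connectedComponentsWithStats(m);print([(ce[i].round(2).tolist(),st[i,4]) for i in range(1,k) if 100<st[i,4]<700])
    m=((h[...,0]<6)|(h[...,0]>174))&(h[...,1]>180)&(h[...,2]>60)
    k,l,st,ce=cv2.connectedComponentsWithStats(m.astype(np.uint8));i=1+st[1:,4].argmax();print("  red",st[i])
crop(s2,320,120,100,90,8,'sc23.png')
E
```

```text
[([161.59, 234.57], np.int32(398))]
  red [ 123  204   62   69 2714]
[([161.59, 234.57], np.int32(398))]
  red [ 123  204   62   69 2725]
[([355.89, 150.78], np.int32(235))]
  red [ 331  139   63   56 1432]
[([355.98, 150.74], np.int32(232))]
  red [ 331  144   60   52 1279]
```

View pics/sc23.png

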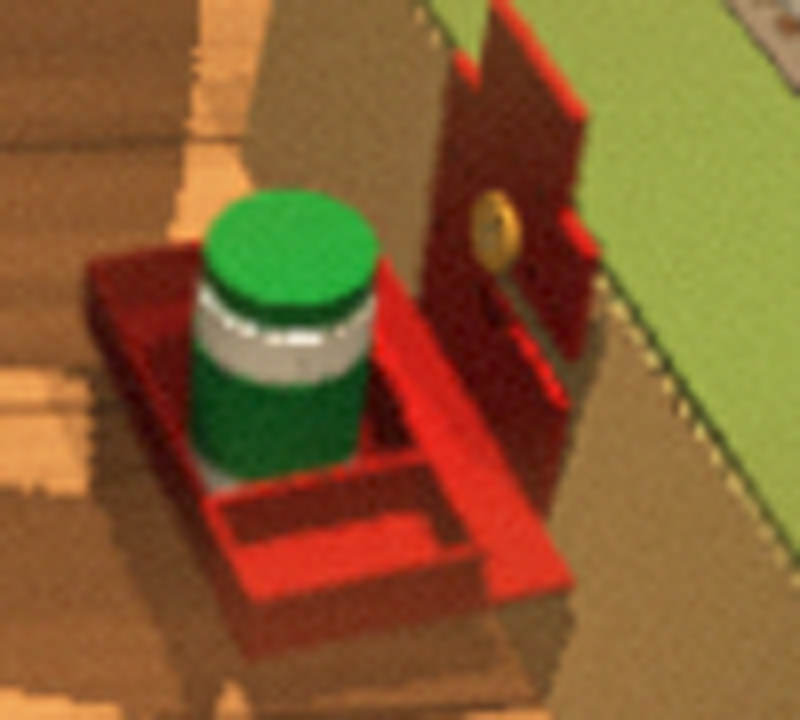

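The pot and caddy are still: the lid sits at the same pixel in both pictures. Only the arm's shadow moved, so I hand in.

```bash
python3 -c "
from bench import bot
print(bot.sign_off())"
```

```text
the job is handed in; nothing more can be done
None
```

I hung the caddy on the pin and let it go, stood the green pot in its middle compartment, backed the arm away and handed in at about 23 s.

**Caddy:** it hangs with the pin at the top of the pocket. It leans forward about 6° (0.10 rad, limit 0.28) under the pot's weight. From the top camera the seat point is about 5 mm from the pin (limit 11 mm).

**Green pot:** it stands on the floor of the middle compartment. From the top camera its lid is about 3 mm off the compartment's centre each way (limit 15 mm).

**Stillness and bystanders:** the green lid stayed at the same pixel for about a second before hand-in. The yellow and blue pots sit at the same pixels as at the start. I checked the mug and the house by eye only, and both look unmoved.

**Checks that disagreed:**
- **Position:** the scene camera alone put the lid 11 mm off along the caddy's x and the seat about 9 mm from the pin. Both are still inside the limits. I trust the top camera more, because the 70 mm compartment leaves the pot only about 8 mm of play.
- **Lid height:** the fits put the lid top 3 to 6 mm above the 92 mm it should be. The top-camera figure (3 mm) is about camera error. The scene figure (6 mm) is larger, though still under the 8 mm height limit.
- **Picture difference:** a raw picture difference around the caddy was large. The lid position and the views point to the arm's shadow, which shifted when the arm drifted about 7 mm.

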